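# Set the load dial and load the pan of a spring tester

### The job

Set up the white spring tester: turn its load dial clockwise until the white pointer line is at the red marker on the dial's rim, which drives the green gate beside the pan down to the wanted load, and stand steel weights upright on the pan until the red pan pointer rests inside the window of the green gate. The number of weights needed differs from time to time; leave the spare ones standing upright, and do not move the red marker or disturb the pen pot, the gauge or the rubber disc.

Things in the scene. Friction and masses are not known exactly. Their poses are not given: they have to be found in the camera images.
- tester: fixed white spring tester, base plate 190 (x) by 390 mm (y). Origin: centre of its underside; x away from the operator, y to the left, z up. At y = -105 mm a console whose top slopes 18 degrees down towards the operator, the dial in its middle at 70 mm height. At y = +100 mm the sprung pan. Behind the pan, at x = 72 mm, a scale board 100 mm wide, 205 mm high; pointer and gate run on its far side.
- dial (a joint): angle of the load dial, rad, 0 to 4.8 between its stops, growing clockwise as seen from above; it stays where it is left. Grey skirt disc 88 mm dia, 6 mm thick, with a white pointer line, and a black ribbed round grip 44 mm dia, from 6 to 48 mm above the panel. It has to be turned 1.6 to 3 rad.
- dial_grip (a point): point on the dial's axis 31 mm above the sloping panel, 17 mm below the top of the black grip: the height to grip at. z axis = the dial's axis, pointing out of the panel; turns with the dial.
- dial_tip (a point): outer end of the dial's white pointer line, on the skirt rim, 44 mm from the axis and 7 mm above the panel
- marker (a joint): angle of the red marker in the same sense and with the same zero as the dial: the dial is set when both angles are equal. Red block 24 mm long, 10 mm wide, 5 mm high, set radially on the panel from 47 to 71 mm from the axis; stiff, not to be moved.
- marker_tip (a point): point on the red marker's radial centre line, 44 mm from the dial's axis and 7 mm above the panel: where dial_tip must come
- pan (a joint): how far the sprung pan is pressed down, m, 0 when empty, up to 0.08. About 20 mm per weight.
- pan_spot_left (a point): point on the pan's floor, 43 mm to the left of its middle: a place for a weight. It sinks with the pan. The pan is an open steel tray 95 mm (tester x) by 185 mm (tester y) with a floor 4 mm thick, a rim 8 mm above the floor; empty, the floor is 169 mm above the table.
- pan_spot_right (a point): point on the pan's floor, 43 mm to the right of its middle: the place for a second weight
- pointer (a point): middle of the red bar-shaped pointer (36 mm wide, 4 mm high) fixed to the pan; it goes up and down with the pan on the far (+x) side of the scale board
- gate_mid (a point): middle of the window of the green gate, a bracket with two green lips 40 mm wide, the window between them 34 mm high, on the far (+x) side of the scale board. The dial drives it: about 25 mm down per rad. The load is right when the pointer is within 15 mm above or below this point.
- weight_a: identical-looking polished steel weight, about 0.55 kg (true mass differs a little from piece to piece): round body 60 mm dia and 26 mm high, 16 mm dia neck, round grip knob on top 26 mm dia from 40 to 60 mm above the underside (grip it there, closed fingertips no lower than 30 mm). Starts standing on the table to the left of the tester. Origin: centre of the underside, z up.
- weight_b: identical-looking polished steel weight, about 0.55 kg (true mass differs a little from piece to piece): round body 60 mm dia and 26 mm high, 16 mm dia neck, round grip knob on top 26 mm dia from 40 to 60 mm above the underside (grip it there, closed fingertips no lower than 30 mm). Starts standing on the table to the left of the tester. Origin: centre of the underside, z up.
- weight_c: identical-looking polished steel weight, about 0.55 kg (true mass differs a little from piece to piece): round body 60 mm dia and 26 mm high, 16 mm dia neck, round grip knob on top 26 mm dia from 40 to 60 mm above the underside (grip it there, closed fingertips no lower than 30 mm). Starts standing on the table to the left of the tester. Origin: centre of the underside, z up.
- pen_pot: bystander: black pen pot, 76 mm dia, 150 mm high with pens; origin centre of underside
- gauge: bystander: round steel dial gauge lying flat, 58 mm dia, 23 mm thick, with a stem along its x axis to 84 mm; origin centre of the case's underside
- rubber_disc: bystander: purple rubber disc 60 mm dia, 12 mm thick, lying flat; origin centre of underside
Things that resemble listed ones, but are neither listed nor needed, are in the scene too. Leave any brown look-alike of the weight_b alone. What is shaped like the weight_a but yellow is not meant.

How it is judged (in metres and radians):
At the end, for the whole second after the job is handed in: The tip of the dial's white line is within 5.5 mm (0.125 rad) of the red marker's point, the red pan pointer rests within 15 mm above or below the middle of the green gate's window, and all weights, on the pan or spare, stand upright (within 0.15 rad) and at rest (distance between dial_tip and marker_tip below 0.0055 m and z of pointer in the frame of gate_mid between -0.015 and 0.015 m and velocity of joint pan between -0.01 and 0.01 m/s and angle between each of weight_a, weight_b, weight_c's own z axis and vertical below 0.15 rad and linear speed of each of weight_a, weight_b, weight_c below 0.02 m/s); the robot touches nothing.
It fails at once if the red marker is moved by more than 4 mm (distance of marker_tip from where it was at the start of the episode above 0.004 m).
It fails at once if the pen pot is moved by more than 40 mm (distance of pen_pot from where it was at the start of the episode above 0.04 m).
It fails at once if the gauge is moved by more than 40 mm (distance of gauge from where it was at the start of the episode above 0.04 m).
It fails at once if the rubber disc is moved by more than 40 mm (distance of rubber_disc from where it was at the start of the episode above 0.04 m).
It also fails if it takes over 72 s, if anything falls off the work surface, if the arm or the gripper's body presses on something with over 40 N, if the wrist force passes 120 N, or if a joint passes its speed limit or range.

### The arm

A 6-joint arm with a two-finger parallel gripper is mounted at the origin on the work surface. World frame = base frame: x ahead of the robot, y to its left, z up, the work surface at z = 0. Lengths are in mm, angles in rad, forces in N, time in s.
With the tool pointing down it reaches from about 400 to 925 mm from the base axis. Payload 3.4 kg.
Tool frame: the origin (TCP) lies at the very end of the fingers, on their centre line; the grasp point (between the pads) lies 19 mm behind it (r.pinch_z is the distance from the TCP to the grasp point, in mm); z points along the fingers, y is the direction in which the jaws open and shut (so a half turn about z gives the same grasp; the last joint's range is limited). The gripper opens to 85 mm and grips with 20 to 120 N. Pads are 22 mm wide; open, the fingers measure 114 mm over their backs; the gripper's body (76 mm by 85 mm) begins 54 mm behind the grasp point. The pads swing forward as they close: fully open they stand 13 mm farther back than shut.
Start: joints at [-1.319, 0.307, 1.506, -0, 1.328, -0.073], TCP at [184.015, -544.766, 231.305] pointing down, gripper open.
Joint ranges: [-3.12, 3.12], [-1.05, 2.28], [0.14, 2.33], [-1.42, 4.57], [0.1, 2.73], [-2.68, 2.68]. Speed limits (rad/s): [2.57, 2.57, 3.14, 3.14, 3.14, 3.14].

### API

Orientations are given as [roll, pitch, yaw] about the fixed x, y, z axes, in that order (R = Rz(yaw) Ry(pitch) Rx(roll)).
In Python, from station import r, get_image, camera_info, models gives the robot as it stands.
- The arm moves only by the tool move_arm, never from a script. Its argument "moves" is a list of rows, each a list of 2 entries, a list of its own where there are three numbers: the shift along the world's x, y, z in units of 60 mm (1.0 is 60 mm), then the turn, a rotation vector about the world's x, y, z in units of 8 degrees (1.0 is 8 degrees). A call has 1 to 20 rows; each row is the pose to reach, as a shift and turn from the pose commanded when the call began; what a row does not reach only later rows make up. A row lasts 1/8 s, in which the tool goes at most 62.5 mm and 10.7 degrees, less where a joint would pass 70% of its speed; a pose out of reach is approached as far as the arm can. A call with a gripper value outside its range is refused whole. "claw" is the closure in counts, from 0 (fully open) to 255 (shut), set as the call begins (left out, the last holds). The fingers move at their own pace and stop on an object; "squeeze" is the grip in N (left out, the last holds). Time passes only in rows, so rows that repeat a pose let the fingers close. It gives the time, the measured TCP pose, the force and the opening at its end, in the units of the state.
- r.read_state(): the state, without advancing time (a new reading comes with each control period).
- get_image(name): name is "side" or "top"; returns the picture (384x512x3 uint8, blue, green, red); there is no depth.
- camera_info(name): a dict with "camera_matrix" (3x3 intrinsics, pixels), "T" (4x4, takes a point from camera to world coordinates). Camera axes: x right, y down, z forward; pixel columns grow to the right and rows downward; lengths in mm; the calibration is good to about 2 mm. A picture is of the moment at which its call begins. camera_info takes no time and is no camera call.
- r.job_done(): hands the job in, once; it reports no verdict.
Trained networks look in the newest picture that a camera, given by its name, has taken for a name from the list of things; names that differ only in an ending like _2 or _b are one class to them, and where a whole thing is asked for, a point or a joint stands for the part that bears it (a point fixed in the world has none). Each returns a list of dicts, best first, with "p" (0 to 1); they miss things now and then, are a little off and sometimes report something else, mostly with a low value. They report only what shows in the picture. A call takes as long as a camera call. They do not tell look-alikes from the thing itself.
- models.silhouettes(camera, target): "pixels" (384x512 bool, what is visible of it) and "uv" ([column, row] in pixels, amid what is visible of it).
- models.mark_of(camera, target): "uv" ([column, row] in pixels: a listed point, or the origin of a listed thing).
The state is a dict: "t": time; "joint_pos": joint angles; "joint_vel": joint speeds; "joint_torque": joint torques, N m; "position": TCP position; "tool_rot": TCP orientation; "contact_force": force on the tool from outside, world axes, zero at the start; "torque": the same for the moment, N m; "opening": finger opening in mm.
Only numpy, scipy, OpenCV 4.12 (cv2) and the standard library are available. Lean on these libraries where they do the work, as an engineer would, in place of code of your own. Each camera call takes 0.05 s, during which the arm holds its last target. There are 200 camera calls.

## Working session

There is one attempt and no reset: what is moved stays moved. The work goes in short steps, Python scripts to look and compute and a tool call to move; the robot and the scene stay as the last step left them, time stands still between calls to the robot, and variables do not carry over. Pictures are saved under pics/ and viewed, on a budget of 16 in all, crops included, one or two more only if the job needs it, and the job is handed in when it is done.

Besides the shell and the picture viewer there is one more tool, called after "Request:" as a command line: name --argument value ..., lists and objects as JSON in quotes. move_arm: Moves the arm, as the interface text tells. Its arguments: {"type":"object","properties":{"moves":{"type":"array","items":{"type":"array"}},"claw":{"type":"number"},"squeeze":{"type":"number"}},"required":["moves"]}

```bash
ls; mkdir -p pics; cat > h.py <<'E'
import numpy as np, cv2
from station import r, get_image, camera_info, models
def cam(n):
    c=camera_info(n); return np.array(c["camera_matrix"]),np.array(c["T"])
def ray(n,uv):
    K,T=cam(n); d=T[:3,:3]@np.linalg.inv(K)@[uv[0],uv[1],1]; return T[:3,3],d/np.linalg.norm(d)
def atz(n,uv,z):
    o,d=ray(n,uv); return o+d*(z-o[2])/d[2]
def tri(u1,u2,a="side",b="top"):
    o,d=ray(a,u1); p,e=ray(b,u2)
    s=np.linalg.lstsq(np.c_[d,-e],p-o,rcond=None)[0]
    A,B=o+s[0]*d,p+s[1]*e; return (A+B)/2,np.linalg.norm(A-B)
def proj(n,P):
    K,T=cam(n); q=np.linalg.inv(T)@np.r_[P,1]; q=K@q[:3]; return q[:2]/q[2]
E
python3 - <<'E'
from h import *
np.set_printoptions(precision=1,suppress=True)
ims={n:get_image(n) for n in("side","top")}
for n in ims: cv2.imwrite(f"pics/{n}0.png",cv2.resize(ims[n],(800,600))); print(n,cam(n)[1][:3].round(2).tolist())
for t in "tester dial_grip dial_tip marker_tip pan_spot_left pan_spot_right pointer gate_mid weight_a pen_pot gauge rubber_disc".split():
    for n in ims:
        print(t,n,[(np.round(d["uv"],1).tolist(),round(d["p"],2)) for d in models.mark_of(n,t)])
E
```

```text
pics
side [[-0.74, -0.47, 0.49, -78.02], [-0.68, 0.49, -0.55, 802.75], [0.02, -0.74, -0.68, 1002.25]]
top [[0.01, -1.0, 0.07, 476.9], [-1.0, -0.01, 0.03, 75.09], [-0.03, -0.07, -1.0, 1049.32]]
tester side [([277.2, 194.2], 0.86)]
tester top [([310.1, 184.9], 0.63), ([356.8, 195.5], 0.27)]
dial_grip side [([311.7, 156.6], 0.84)]
dial_grip top [([361.4, 194.0], 0.61)]
dial_tip side [([311.2, 171.0], 0.69)]
dial_tip top [([341.9, 205.5], 0.78)]
marker_tip side [([298.5, 151.3], 0.38)]
marker_tip top [([364.1, 173.2], 0.61)]
pan_spot_left side [([240.7, 170.3], 0.7), ([196.1, 250.8], 0.69)]
pan_spot_left top [([258.1, 171.5], 0.97)]
pan_spot_right side [([266.1, 156.4], 0.78)]
pan_spot_right top [([294.4, 175.7], 0.67)]
pointer side []
pointer top []
gate_mid side []
gate_mid top [([282.7, 138.5], 0.64)]
weight_a side [([203.8, 311.0], 0.98), ([198.7, 251.3], 0.85), ([173.6, 217.4], 0.71), ([188.6, 286.1], 0.65)]
weight_a top [([157.9, 201.9], 0.92), ([146.7, 237.1], 0.82), ([209.2, 232.5], 0.77), ([212.0, 130.7], 0.76), ([193.1, 180.1], 0.56)]
pen_pot side [([150.6, 243.7], 0.72)]
pen_pot top [([164.1, 141.8], 0.84), ([342.6, 202.7], 0.26)]
gauge side [([322.4, 241.6], 0.93)]
gauge top [([283.9, 259.1], 0.85)]
rubber_disc side [([346.2, 218.7], 0.87)]
rubber_disc top [([329.9, 262.6], 0.6)]
```

View pics/side0.png

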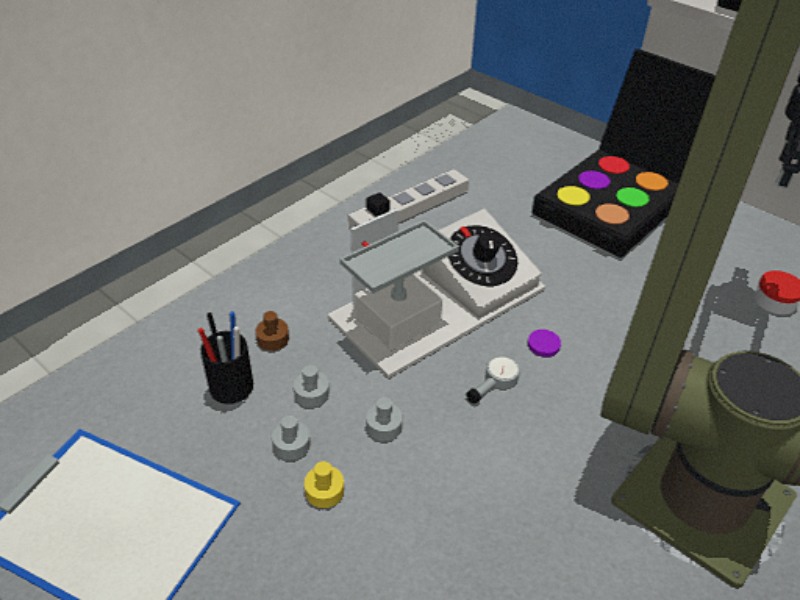

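View pics/top0.png

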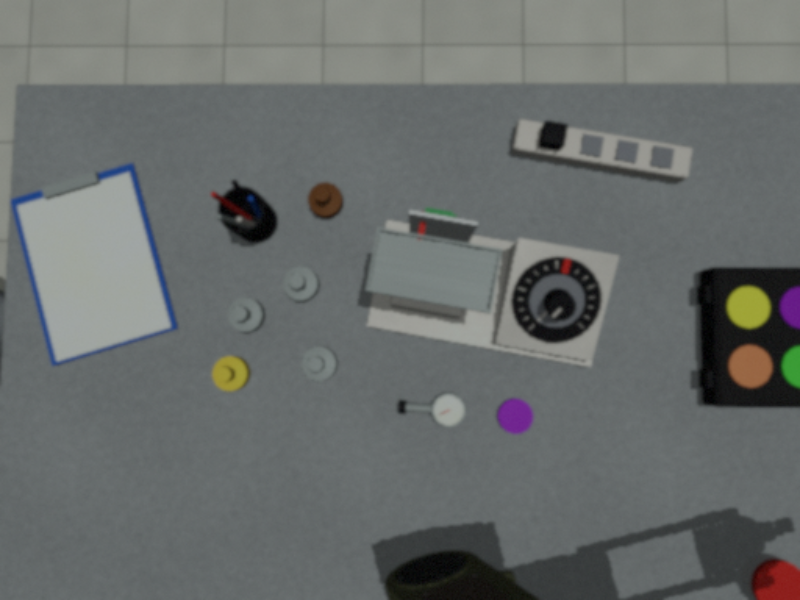

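```bash
python3 - <<'E'
from h import *
np.set_printoptions(precision=1,suppress=True)
for k,a,b in [("grip",[311.7,156.6],[361.4,194]),("tip",[311.2,171],[341.9,205.5]),("mark",[298.5,151.3],[364.1,173.2]),("left",[240.7,170.3],[258.1,171.5]),("right",[266.1,156.4],[294.4,175.7]),("tester",[277.2,194.2],[310.1,184.9])]:
    print(k,*tri(a,b))
print("gate ray",atz("top",[282.7,138.5],150))
for n,l in [("side",[[203.8,311.0],[198.7,251.3],[173.6,217.4],[188.6,286.1]]),("top",[[157.9,201.9],[146.7,237.1],[209.2,232.5],[212,130.7],[193.1,180.1]])]:
    for u in l: print(n,u,atz(n,u,0))
E
```

```text
grip [ 549.7 -166.5   94.1] 1.8508526557970761
tip [ 519.4 -122.2   82.5] 3.153642533351273
mark [ 604.7 -176.7   78.4] 4.984519552635034
left [596.   89.6 169.5] 6.530316894947414
right [584.3   5.2 174.7] 1.7216323899858748
tester [581.  -51.8  -2.7] 2.0466329995229464
gate ray [674.8  30.5 150. ]
side [203.8, 311.0] [441.7 384.    0. ]
side [198.7, 251.3] [587.  266.1  -0. ]
side [173.6, 217.4] [731.7 229.7   0. ]
side [188.6, 286.1] [522.2 360.3   0. ]
top [157.9, 201.9] [530.  364.5   0. ]
top [146.7, 237.1] [433.5 392.7   0. ]
top [209.2, 232.5] [447.8 221.7   0. ]
top [212, 130.7] [728.9 218.8   0. ]
top [193.1, 180.1] [590.9 268.7   0. ]
```

The side view shows the tester in the middle, with three grey weights around (310,385), (290,440) and (384,420). The yellow look-alike is at (324,485), the brown one at (272,330). The top view shows the dial at (557,300) with its white line pointing lower left and the red marker at (566,266). The green gate just shows behind the board at (440,213). Next I'll fit the tester pose and check it on a crop.

```bash
cat > fit.py <<'E'
from h import *
from scipy.optimize import least_squares
s18,c18=np.sin(np.radians(18)),np.cos(np.radians(18))
N=np.array([-s18,0,c18]); U=np.array([c18,0,s18]); Y=np.array([0,1.,0])
def tw(q,p):
    c,s=np.cos(q[2]),np.sin(q[2]); return np.array([q[0]+c*p[0]-s*p[1],q[1]+s*p[0]+c*p[1],p[2]])
def dial(q,rad,ang,h):  # ang measured clockwise from upslope (tester +x)
    return tw(q,np.array([0,-105,70])+h*N+rad*(np.cos(ang)*U-np.sin(ang)*Y))
E
python3 - <<'E'
from fit import *
np.set_printoptions(precision=2,suppress=True)
obs=[("side",(311.7,156.6),"g"),("top",(361.4,194),"g"),("side",(311.2,171),"t"),("top",(341.9,205.5),"t"),("side",(298.5,151.3),"m"),("top",(364.1,173.2),"m"),("side",(240.7,170.3),"l"),("top",(258.1,171.5),"l"),("side",(266.1,156.4),"r"),("top",(294.4,175.7),"r"),("side",(277.2,194.2),"o"),("top",(310.1,184.9),"o")]
def P(q): return dict(g=dial(q,0,0,31),t=dial(q,44,q[3],7),m=dial(q,44,q[4],7),l=tw(q,[0,143,q[5]]),r=tw(q,[0,57,q[5]]),o=tw(q,[0,0,0]))
def res(q):
    p=P(q); return np.concatenate([proj(n,p[k])-u for n,u,k in obs])
f=least_squares(res,[581,-52,-.138,-2.4,.1,169],loss="soft_l1"); q=f.x
print(q); print([(n,k,res(q)[2*i:2*i+2].round(1).tolist()) for i,(n,u,k) in enumerate(obs)])
for k,v in P(q).items(): print(k,v)
np.save("q.npy",q)
out=[]
for n,(x,y) in [("top",(222,125)),("side",(205,110))]:
    im=cv2.resize(get_image(n)[y:y+110,x:x+200],None,fx=4,fy=4,interpolation=cv2.INTER_CUBIC) if n=="top" else None
    if im is None: im=cv2.resize(get_image(n)[y:y+150,x:x+200],(533,400))[:,:] ; continue
    for k,v in P(q).items():
        u=(proj(n,v)-[x,y])*4+1.5; cv2.circle(im,tuple(int(a) for a in u),3,(255,0,255),1)
    cv2.imwrite("pics/c0.png",im)
s=r.read_state(); print(s["position"],s["tool_rot"],s["joint_pos"],r.pinch_z)
E
```

```text
[576.26 -52.9   -0.15  -2.69   0.15 170.23]
[('side', 'g', [-2.2, 0.0]), ('top', 'g', [-4.2, -1.2]), ('side', 't', [-0.4, 2.4]), ('top', 't', [2.8, -1.1]), ('side', 'm', [1.2, -1.0]), ('top', 'm', [-2.4, 1.0]), ('side', 'l', [1.2, -0.4]), ('top', 'l', [-0.4, -1.7]), ('side', 'r', [0.6, 1.0]), ('top', 'r', [0.4, -0.2]), ('side', 'o', [1.8, -0.1]), ('top', 'o', [0.3, 1.3])]
g [ 551.38 -155.36   99.48]
t [ 524.27 -131.96   64.42]
m [ 598.62 -169.23   90.09]
l [597.25  88.55 170.23]
r [584.63   3.48 170.23]
o [576.26 -52.9    0.  ]
[ 184.01 -544.76  231.31] [3.14 0.   0.33] [-1.32  0.31  1.51 -0.    1.33 -0.07] 18.700000000000003
```

View pics/c0.png

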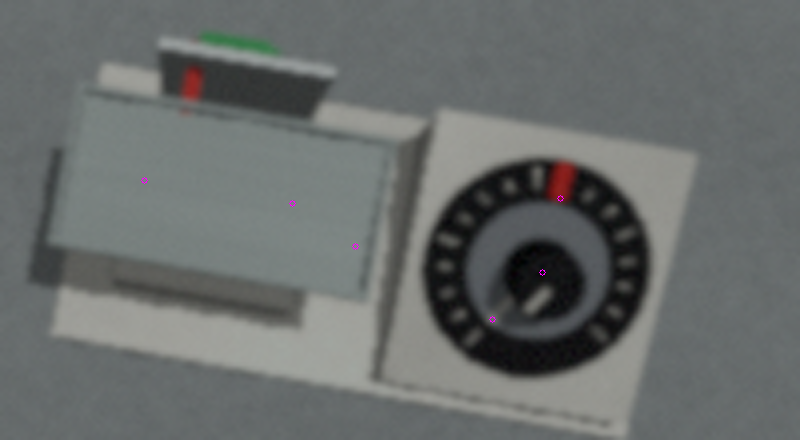

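The crop shows the points where they should be: the grip at (542,272), the tip on the white line at (492,320), and the marker tip at the inner end of the red block (560,198). I'll compare the dial's outline with the model more closely.

```bash
python3 - <<'E'
from fit import *
np.set_printoptions(precision=1,suppress=True)
q=np.load("q.npy")
c=lambda p:(proj("top",p)-[222,125])*4+1.5
th=np.linspace(0,6.28,100)
for rad,h in [(44,6),(22,48),(22,7),(71,0)]:
    e=np.array([c(dial(q,rad,t,h)) for t in th]); print(rad,h,e.min(0),e.max(0),c(dial(q,0,0,h)))
for p in [(-95,195,0),(-95,195,12),(-95,-195,0),(-95,-195,12),(72,150,205),(72,50,205),(-47.5,192.5,177),(47.5,192.5,177),(47.5,7.5,177),(-47.5,7.5,177)]: print(p,c(tw(q,p)))
for n in ("top","side"):
  for t in ("weight_a","pen_pot"):
    for d in models.silhouettes(n,t):
      v,u=np.nonzero(d["pixels"]); print(n,t,round(d["p"],2),np.round(d["uv"],1),u.min(),u.max(),v.min(),v.max())
g=get_image("top"); hsv=cv2.cvtColor(g,cv2.COLOR_BGR2HSV); m=cv2.inRange(hsv,(45,80,40),(80,255,255)); m[:120]=0;m[150:]=0; v,u=np.nonzero(m[:,:340]);print("green",u.min(),u.max(),v.min(),v.max(),len(u))
for z in range(100,240,20):
   print(z,[proj("top",tw(q,[78,y,z])).round(1).tolist() for y in(120,80)],proj("top",tw(q,[72,100,205])).round(1))
E
```

```text
44 6 [463.9 194.9] [606.  330.9] [534.7 263.6]
22 48 [510.5 243.8] [584.7 314.6] [547.5 279.4]
22 7 [499.5 229.8] [570.6 297.8] [535. 264.]
71 0 [419.7 150.5] [647.7 368.8] [533.  261.5]
(-95, 195, 0) [ 50.9 339.6]
(-95, 195, 12) [ 49.6 339.1]
(-95, -195, 0) [621.9 429.7]
(-95, -195, 12) [627.2 430.1]
(72, 150, 205) [151.1  43. ]
(72, 50, 205) [329.7  69.9]
(-47.5, 192.5, 177) [ 45.3 247.7]
(47.5, 192.5, 177) [71.8 84.7]
(47.5, 7.5, 177) [392.2 133.3]
(-47.5, 7.5, 177) [367.8 297.8]
top weight_a 0.73 [194.1 181.7] 182 204 171 192
top weight_a 0.64 [206.4 231.6] 192 215 221 243
top weight_a 0.59 [148.6 238.4] 136 160 228 249
top weight_a 0.56 [156.3 202.9] 146 169 191 212
top pen_pot 0.56 [158.5 137.1] 136 177 116 154
top pen_pot 0.37 [192.9 178.5] 181 204 170 192
top pen_pot 0.26 [327.  264.8] 318 340 255 277
side weight_a 0.92 [174.2 212.2] 163 184 197 222
side weight_a 0.76 [248.5 270.5] 234 256 254 281
side weight_a 0.75 [199.6 248.3] 188 209 234 260
side weight_a 0.73 [183.8 281.8] 174 197 266 293
side weight_a 0.56 [204.7 310.2] 195 219 295 324
side weight_a 0.42 [254.2 163.1] 217 292 141 188
side pen_pot 0.65 [146.9 230.9] 127 161 199 258
green 273 290 133 137 45
100 [[272.1, 144.3], [288.0, 146.7]] [281.7 138.7]
120 [[272.3, 142.7], [288.5, 145.1]] [281.7 138.7]
140 [[272.5, 140.9], [289.1, 143.4]] [281.7 138.7]
160 [[272.7, 139.1], [289.6, 141.7]] [281.7 138.7]
180 [[272.9, 137.2], [290.2, 139.8]] [281.7 138.7]
200 [[273.1, 135.3], [290.9, 137.9]] [281.7 138.7]
220 [[273.4, 133.2], [291.5, 135.9]] [281.7 138.7]
```

```bash
python3 - <<'E'
from fit import *
np.set_printoptions(precision=2,suppress=True)
q0=np.load("q.npy")
C=[((-47.5,192.5,177),(48,247)),((47.5,192.5,177),(82,86)),((47.5,7.5,177),(393,143)),((-47.5,7.5,177),(366,300)),((-95,-195,5),(625,435)),((-95,195,5),(51,334)),((72,150,205),(160,40)),((72,50,205),(335,70))]
c=lambda p:(proj("top",p)-[222,125])*4+1.5
S=[("side",(311.7,156.6),"g"),("side",(240.7,170.3),"l"),("side",(266.1,156.4),"r"),("side",(277.2,194.2),"o")]
def res(q):
    p=dict(g=dial(q,0,0,31),l=tw(q,[0,143,169]),r=tw(q,[0,57,169]),o=tw(q,[0,0,0]))
    a=[(c(tw(q,k))-u)/4 for k,u in C]+[(c(dial(q,0,0,0))-[536,267])/4*2]+[(proj(n,p[k])-u)/2 for n,u,k in S]
    a+=[(c(dial(q,44,q[3],7))-[492,322])/4,(c(dial(q,44,q[4],7))-[559,199])/4]
    return np.concatenate(a)
q=least_squares(res,[*q0[:5]],loss="soft_l1").x
print(q,res(q).reshape(-1,2).round(1).tolist())
np.save("q2.npy",q)
th=np.linspace(0,6.28,100)
for rad,h in [(44,6),(22,48),(71,0)]:
    e=np.array([c(dial(q,rad,t,h)) for t in th]); print(rad,h,e.min(0),e.max(0))
print("turn",(q[4]-q[3])%(2*np.pi))
for n,h,rr in [("grip",31,0),("top48",48,0)]: print(n,dial(q,0,0,h))
n=tw([0,0,q[2]],N);print("normal",n)
print("spots",tw(q,[0,143,169]),tw(q,[0,57,169]))
# weights: centroid of visible body/knob, both views; triangulate knob tops
for s,t in [((199.6,248.3),(194.1,181.7)),((248.5,270.5),(206.4,231.6)),((183.8,281.8),(156.3,202.9))]:
    print("w",tri(s,t))
print(atz("side",(248.5,270.5),20))
E
```

```text
[574.81 -54.79  -0.16  -2.66   0.07] [[0.1, -0.6], [-1.2, -1.0], [1.0, -1.8], [1.0, -0.0], [-0.2, 0.3], [0.2, 0.7], [-0.7, 0.4], [0.1, 0.4], [-0.2, -0.3], [-0.5, 0.1], [0.8, -0.3], [0.6, 0.5], [1.3, -0.1], [-0.0, 0.0], [-0.2, 0.8]]
44 6 [466.41 199.87] [608.75 335.85]
22 48 [512.78 248.89] [587.11 319.67]
71 0 [422.17 155.44] [650.49 373.66]
turn 2.7295411368820655
grip [ 548.28 -156.84   99.48]
top48 [ 543.09 -155.98  115.65]
normal [-0.3   0.05  0.95]
spots [598.07  86.3  169.  ] [584.08   1.45 169.  ]
w (array([585.26, 263.68,  11.59]), np.float64(0.052918283545370884))
w (array([447.33, 226.46,   4.48]), np.float64(7.4281486809947035))
w (array([528.37, 365.87,  16.59]), np.float64(4.903571738624499))
[436.12 233.37  20.  ]
```

Request:
move_arm --moves '[[[5.77,6.52,0],[0,0,13.3]],[[5.77,6.52,0],[0,0,13.3]],[[5.77,6.52,0],[0,0,13.3]],[[5.77,6.52,0],[0,0,13.3]],[[5.77,6.52,0],[0,0,13.3]],[[5.77,6.52,0],[0,0,13.3]],[[5.77,6.52,0],[0,0,13.3]],[[5.77,6.52,0],[0,0,13.3]],[[5.77,6.52,0],[0,0,13.3]],[[5.77,6.52,0],[0,0,13.3]],[[5.77,6.52,0],[0,0,13.3]],[[5.77,6.52,0],[0,0,13.3]],[[5.77,6.52,0],[0,0,13.3]],[[5.77,6.52,0],[0,0,13.3]]]' --claw 0

```text
t: 3.4
position: [530.0, -153.9, 231.4]
tool_rot: [3.141, 0.0, 2.181]
contact_force: [0.1, 0.1, 0.4]
opening: 85.3
```

Request:
move_arm --moves '[[[0.1,-0.01,-0.8],[-0.18,-1.11,0]],[[0.1,-0.01,-1.55],[-0.36,-2.22,0]],[[0.1,-0.01,-1.55],[-0.36,-2.22,0]],[[0.25,-0.04,-2.03],[-0.36,-2.22,0]],[[0.4,-0.065,-2.5],[-0.36,-2.22,0]],[[0.4,-0.065,-2.5],[-0.36,-2.22,0]]]'

```text
t: 4.15
position: [553.1, -157.2, 79.4]
tool_rot: [2.915, 0.214, 2.157]
contact_force: [0.1, 0.2, 1.0]
opening: 85.4
```

```bash
python3 - <<'E'
from fit import *
s=r.read_state(); print(s["position"],s["joint_pos"],s["contact_force"])
a=get_image("top")[125:235,222:422]; b=get_image("side")[100:220,215:415]
cv2.imwrite("pics/g1.png",np.hstack([cv2.resize(a,(400,240)),cv2.resize(b,(400,240))]))
E
```

```text
[ 553.09425733 -157.24939905   79.41373597] [-0.39735745  0.36358588  1.95563239  0.14469227  0.52530869 -1.12280764] [0.14491551 0.16819893 0.96359237]
```

View pics/g1.png

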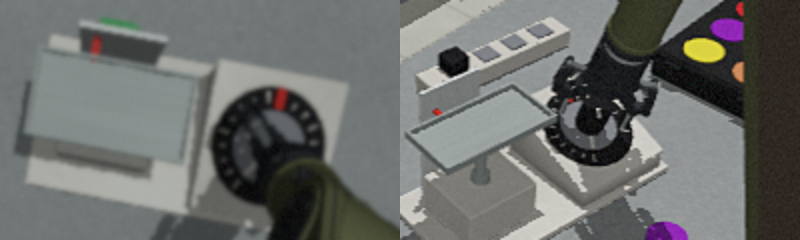

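The gripper straddles the black grip, so I'm closing gently.

Request:
move_arm --moves '[[[0,0,0],[0,0,0]],[[0,0,0],[0,0,0]],[[0,0,0],[0,0,0]],[[0,0,0],[0,0,0]],[[0,0,0],[0,0,0]],[[0,0,0],[0,0,0]]]' --claw 255 --squeeze 30

```text
t: 5.0
position: [551.5, -158.7, 81.9]
tool_rot: [2.917, 0.218, 2.16]
contact_force: [-11.2, -8.2, 8.7]
opening: 43.4
```

```bash
python3 - <<'E'
from h import *
s=r.read_state()
for k in("position","tool_rot","contact_force","torque","joint_pos"): print(k,np.round(s[k],2))
E
```

```text
position [ 551.5  -158.69   81.87]
tool_rot [2.92 0.22 2.16]
contact_force [-11.17  -8.16   8.66]
torque [-1.33  1.5  -0.39]
joint_pos [-0.4   0.36  1.96  0.14  0.53 -1.12]
```

Request:
move_arm --moves '[[[-0.04,-0.017,0],[0.35,-0.06,-1.09]],[[-0.04,-0.017,0],[0.7,-0.115,-2.19]],[[-0.04,-0.017,0],[1.05,-0.17,-3.28]],[[-0.04,-0.017,0],[1.4,-0.23,-4.38]],[[-0.04,-0.017,0],[1.755,-0.29,-5.47]],[[-0.04,-0.017,0],[2.11,-0.345,-6.56]],[[-0.04,-0.017,0],[2.46,-0.4,-7.66]],[[-0.04,-0.017,0],[2.81,-0.46,-8.75]],[[-0.04,-0.017,0],[3.16,-0.52,-9.85]],[[-0.04,-0.017,0],[3.51,-0.575,-10.94]]]'

```text
t: 6.25
position: [551.7, -158.8, 82.1]
tool_rot: [2.926, -0.232, 0.597]
contact_force: [-1.3, -2.7, 0.4]
opening: 43.2
```

```bash
python3 - <<'E'
from h import *
s=r.read_state()
for k in("position","tool_rot","contact_force","torque","joint_pos","opening"): print(k,np.round(s[k],2))
E
```

```text
position [ 551.69 -158.84   82.06]
tool_rot [ 2.93 -0.23  0.6 ]
contact_force [-1.29 -2.68  0.38]
torque [-0.31  0.21 -0.04]
joint_pos [-0.4   0.36  1.96  0.15  0.52  0.48]
opening 43.16
```

Request:
move_arm --moves '[[[0,0,0],[0.35,-0.06,-1.09]],[[0,0,0],[0.7,-0.115,-2.19]],[[0,0,0],[1.05,-0.17,-3.28]],[[0,0,0],[1.4,-0.23,-4.38]],[[0,0,0],[1.755,-0.29,-5.47]],[[0,0,0],[2.11,-0.345,-6.56]],[[0,0,0],[2.4,-0.39,-7.4]],[[0,0,0],[2.4,-0.39,-7.4]]]'

```text
t: 7.25
position: [551.7, -159.1, 82.1]
tool_rot: [-3.029, -0.297, -0.526]
contact_force: [-3.4, -2.4, 3.9]
opening: 43.6
```

```bash
python3 - <<'E'
from fit import *
s=r.read_state()
for k in("position","tool_rot","contact_force","torque","joint_pos","opening"): print(k,np.round(s[k],2))
a=get_image("top")[125:235,222:422]; b=get_image("side")[120:200,250:370]
cv2.imwrite("pics/g2.png",np.hstack([cv2.resize(a,(400,240)),cv2.resize(b,(400,240),interpolation=cv2.INTER_CUBIC)]))
for n in("top","side"):
  for t in("dial_tip","marker_tip","dial_grip"): print(n,t,[(np.round(d["uv"],1),round(d["p"],2)) for d in models.mark_of(n,t)])
E
```

```text
position [ 551.69 -159.07   82.07]
tool_rot [-3.03 -0.3  -0.53]
contact_force [-3.4  -2.36  3.9 ]
torque [-0.87  0.68 -0.47]
joint_pos [-0.4   0.36  1.96  0.15  0.52  1.55]
opening 43.55
top dial_tip [(array([361.1, 175. ]), 0.94)]
top marker_tip [(array([359.1, 175.9]), 0.58)]
top dial_grip [(array([359.3, 192. ]), 0.58)]
side dial_tip []
side marker_tip [(array([321.8, 240.2]), 0.36)]
side dial_grip [(array([311.9, 158.5]), 0.83)]
```

View pics/g2.png

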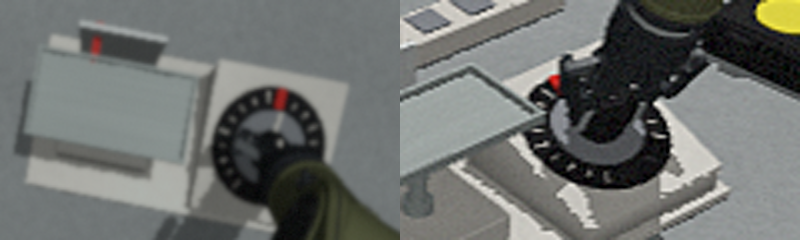

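The top view shows the white line nearly at the red marker (281,98). I'll release and retreat to see it clear.

Request:
move_arm --moves '[[[0,0,0],[0,0,0]],[[0,0,0],[0,0,0]],[[0,0,0],[0,0,0]],[[0,0,0],[0,0,0]],[[-0.15,0.02,0.45],[0,0,0]],[[-0.3,0.05,0.95],[0,0,0]],[[-0.56,0.09,1.75],[0,0,0]],[[-1,-0.4,2.2],[0,0,0]],[[-1.6,-1,2.4],[0,0,0]],[[-1.6,-1.5,2.4],[0,0,0]],[[-1.6,-1.5,2.4],[0,0,0]]]' --claw 0

```text
t: 9.02
position: [455.9, -250.6, 226.0]
tool_rot: [-3.028, -0.298, -0.531]
contact_force: [0.1, -0.5, -0.3]
opening: 85.5
```

```bash
python3 - <<'E'
from fit import *
s=r.read_state()
for k in("position","tool_rot","contact_force","joint_pos","opening"): print(k,np.round(s[k],2))
a=get_image("top")[152:228,310:410]; b=get_image("top")[125:155,260:305]
cv2.imwrite("pics/g3.png",np.vstack([cv2.resize(a,(500,380),interpolation=cv2.INTER_CUBIC),cv2.resize(b,(500,220),interpolation=cv2.INTER_CUBIC)]))
for n in("top","side"):
  for t in("dial_tip","marker_tip","gate_mid","pointer"): print(n,t,[(np.round(d["uv"],1),round(d["p"],2)) for d in models.mark_of(n,t)])
E
```

```text
position [ 455.95 -250.64  225.99]
tool_rot [-3.03 -0.3  -0.53]
contact_force [ 0.11 -0.5  -0.26]
joint_pos [-0.7   0.1   1.85  0.2   0.92  1.28]
opening 85.49
top dial_tip [(array([360.5, 171.8]), 0.88), (array([328.8, 266.9]), 0.7)]
top marker_tip [(array([206.8, 232.5]), 0.63), (array([356.5, 173.2]), 0.51)]
top gate_mid []
top pointer [(array([293.1, 178.5]), 0.38)]
side dial_tip []
side marker_tip [(array([321.8, 240.2]), 0.36)]
side gate_mid []
side pointer []
```

View pics/g3.png

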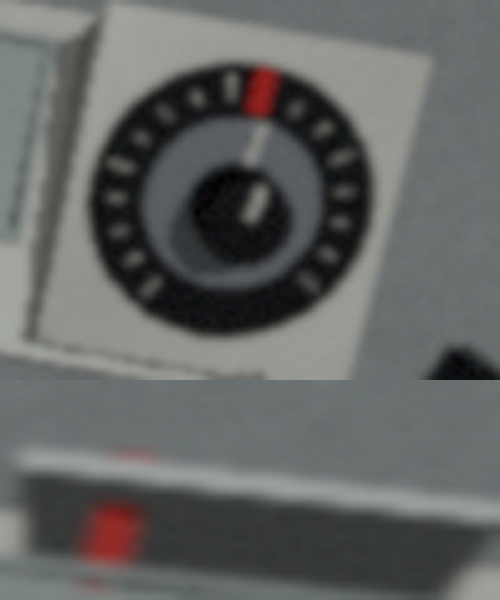

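The white line ends at about (265,122), a few pixels right of the marker's inner end at (258,117). That looks like a slight overshoot, so I'll measure it. The gate has now sunk behind the board.

```bash
cat > ang.py <<'E'
from fit import *
q=np.load("q2.npy").copy(); q[:2]+=[-0.5,-1.2]
im=get_image("top").astype(float)
K,T=cam("top")
def plane(u,v,h):
    o,d=ray("top",(u,v)); c=dial(q,0,0,h); n=tw([0,0,q[2]],N)
    p=o+d*((c-o)@n)/(d@n)-c; ux=tw([0,0,q[2]],U); uy=tw([0,0,q[2]],-Y)
    return p@ux,p@uy
big=cv2.resize(im[150:230,310:410],None,fx=8,fy=8,interpolation=cv2.INTER_CUBIC)
W=[];R=[];B=[]
for j in range(0,640,2):
  for i in range(0,800,2):
    b,g,rr=big[j,i]; u,v=310+(i+.5)/8-.5,150+(j+.5)/8-.5
    x,y=plane(u,v,6); rad=np.hypot(x,y)
    if 30<rad<42 and np.cos(np.arctan2(y,x))>.3 and min(b,g,rr)>125: W.append((x,y,min(b,g,rr)-125))
    x,y=plane(u,v,5); rad=np.hypot(x,y)
    if 40<rad<76 and rr>120 and g<80: R.append((x,y,1))
    x,y=plane(u,v,0)
    if np.hypot(x,y)<80 and max(b,g,rr)<45 and np.hypot(x,y)>47: B.append((x,y,1))
for k,L in(("white",W),("red",R)):
    L=np.array(L)
    if len(L): c=np.average(L[:,:2],axis=0,weights=L[:,2]); print(k,len(L),c.round(1),"ang",np.arctan2(c[1],c[0]).round(3),"rad",np.hypot(*c).round(1), L[:,:2].min(0).round(1),L[:,:2].max(0).round(1))
B=np.array(B); print("ring centre offset",(B.min(0)+B.max(0))[:2]/2,B.min(0),B.max(0))
E
python3 ang.py
```

```text
Traceback (most recent call last):
  File "ang.py", line 14, in <module>
    x,y=plane(u,v,6); rad=np.hypot(x,y)
        ~~~~~^^^^^^^
  File "ang.py", line 6, in plane
    o,d=ray("top",(u,v)); c=dial(q,0,0,h); n=tw([0,0,q[2]],N)
        ~~~^^^^^^^^^^^^^
  File "h.py", line 6, in ray
    K,T=cam(n); d=T[:3,:3]@np.linalg.inv(K)@[uv[0],uv[1],1]; return T[:3,3],d/np.linalg.norm(d)
        ~~~^^^
  File "h.py", line 4, in cam
    c=camera_info(n); return np.array(c["camera_matrix"]),np.array(c["T"])
ValueError: time passes only in moves, steps and waits
```

```bash
sed -i 's/^def cam/import functools\n@functools.cache\ndef cam/' h.py; python3 ang.py
```

```text
white 41 [36.2  4.8] ang 0.131 rad 36.5 [29.8  3.4] [39.   6.2]
red 439 [58.   1.3] ang 0.022 rad 58.0 [46.6 -2.8] [69.4  5.4]
ring centre offset [-2.19088125 -0.80354252] [-70.80711872 -69.2034875    1.        ] [66.42535622 67.59640247  1.        ]
```

Overshoot is about 0.11 rad, which is too close to the limit. I'll regrip and turn back by about 0.105 rad.

Request:
move_arm --moves '[[[0.6,1.1,0],[0,0,0]],[[1.04,1.59,-0.65],[0,0,0]],[[1.04,1.59,-0.65],[0,0,0]],[[1.3,1.55,-1.45],[0,0,0]],[[1.6,1.5,-2.4],[0,0,0]],[[1.6,1.5,-2.4],[0,0,0]],[[1.6,1.5,-2.4],[0,0,0]]]'

```text
t: 10.5
position: [552.0, -159.2, 82.3]
tool_rot: [-3.028, -0.296, -0.528]
contact_force: [0.1, 0.2, -0.2]
opening: 85.5
```

Request:
move_arm --moves '[[[0,0,0],[0,0,0]],[[0,0,0],[0,0,0]],[[0,0,0],[0,0,0]],[[0,0,0],[0,0,0]],[[0,0,0],[0,0,0]],[[0,0,0],[-0.12,0.02,0.36]],[[0,0,0],[-0.24,0.04,0.74]],[[0,0,0],[-0.24,0.04,0.74]],[[0,0,0],[-0.24,0.04,0.74]]]' --claw 255 --squeeze 30

```text
t: 11.62
position: [552.3, -159.3, 83.9]
tool_rot: [-3.063, -0.31, -0.414]
contact_force: [-5.8, -1.1, 10.0]
opening: 43.3
```

Request:
move_arm --moves '[[[0,0,0],[0,0,0]],[[0,0,0],[0,0,0]],[[0,0,0],[0,0,0]],[[0,0,0],[0,0,0]],[[-0.15,0.02,0.45],[0,0,0]],[[-0.3,0.05,0.95],[0,0,0]],[[-0.56,0.09,1.75],[0,0,0]],[[-1,-0.4,2.2],[0,0,0]],[[-1.6,-1,2.4],[0,0,0]],[[-1.6,-1.5,2.4],[0,0,0]],[[-1.6,-1.5,2.4],[0,0,0]]]' --claw 0

```text
t: 13.0
position: [455.9, -250.7, 225.8]
tool_rot: [-3.062, -0.308, -0.417]
contact_force: [1.0, 0.5, 0.2]
opening: 85.5
```

```bash
sed -i 's/-0.5,-1.2/-2.6,-1.6/' ang.py; python3 ang.py
```

```text
white 103 [34.6 -0.4] ang -0.011 rad 34.6 [30.  -2.7] [41.   1.6]
red 437 [60.1  0.4] ang 0.007 rad 60.1 [48.7 -3.7] [71.4  4.5]
ring centre offset [-0.1583568  -1.78457542] [-68.73061765 -69.94250089   1.        ] [68.41390405 66.37335005  1.        ]
```

The dial is set, within about 0.02 rad. Now for the load: I'll compare the gate's height at the start with the empty pointer, both seen over the board.

```bash
python3 - <<'E'
from fit import *
np.set_printoptions(precision=1,suppress=True,linewidth=200)
old=cv2.resize(cv2.imread("pics/top0.png"),(512,384),interpolation=cv2.INTER_AREA).astype(int)
new=get_image("top").astype(int)
print("old green G-(R+B)/2 rows130-142 cols 268-296 step2")
for v in range(130,144): print(v,(old[v,268:298:2,1]-(old[v,268:298:2,0]+old[v,268:298:2,2])//2), "L",old[v,268:298:4].mean(1).astype(int))
print("new red")
for v in range(130,152): print(v,(new[v,262:298:2,2]-new[v,262:298:2,1]),"L",new[v,268:298:4].mean(1).astype(int))
E
```

```text
old green G-(R+B)/2 rows130-142 cols 268-296 step2
130 [2 2 3 3 3 3 2 3 3 3 2 2 3 3 3] L [106 107 107 107 108 106 106 106]
131 [2 2 5 5 6 4 3 3 3 2 3 2 3 3 3] L [107 105 105 107 108 105 106 105]
132 [ 2  3 13 18 14 10  7  5  4  3  2  2  2  3  3] L [107 102 101 106 109 103 106 106]
133 [ 2  5 24 37 33 24 18 14  9  6  5  4  3  3  3] L [111  97  93 101 107 103 107 106]
134 [ 3  4 29 48 48 42 37 31 24 18 13  5  3  3  3] L [120  96  85  91  99 101 106 105]
135 [ 2  2 20 37 45 48 50 49 44 39 31 11  3  3  3] L [137 114  91  87  89  94 106 105]
136 [ 4  2 11 20 26 32 39 47 49 50 44 22  8  3  4] L [147 138 116 100  89  88 105 106]
137 [ 3  2  5  8  9 13 18 25 31 39 45 34 13  4  2] L [134 143 142 128 112  94 101 107]
138 [ 3  2  3  4  4  6  7 11 14 21 28 27 13  4  2] L [101 124 140 145 138 114 107 110]
139 [ 1  1  1  3  3  3  4  4  5  8 11 13  8  3  2] L [ 67  87 110 137 145 139 127 122]
140 [-1 -3  0  2  1  2  3  2  2  4  4  5  5  3  3] L [ 54  61  73 105 128 140 145 138]
141 [ -5 -12  -5   1   1   3   2   2   3   2   4   3   3   3   3] L [ 54  54  57  70  95 113 139 146]
142 [-14 -27 -11   0
[... 1627 characters left out ...]
5 56 55 56 65]
145 [ -1  -3   5  66 106  48  -1  -3  -1  -1  -1  -1  -1  -3  -4  -2  -2  -2] L [70 68 57 55 54 57 56 55]
146 [ -1  -3   5  73 104  41  -2  -3  -2  -3  -3  -3  -3   0  -1  -4  -2  -3] L [71 66 54 57 55 56 56 55]
147 [ -1  -3   9  80 101  34  -2  -4  -3  -3  -3  -2  -3  -4  -1  -1  -3  -1] L [71 66 56 53 52 55 53 57]
148 [-5 -5  7 77 92 27 -4 -3 -3 -3 -2 -4 -4 -1 -3 -2 -2 -2] L [80 62 54 56 55 54 57 56]
149 [-7 -7  1 52 66 17 -2 -3 -2 -3 -2 -4 -2 -1 -1 -3 -2 -1] L [97 69 57 56 57 53 55 54]
150 [-7 -8 -5 18 26  3 -5 -4 -5 -3 -2 -3 -1  0 -2 -2 -2 -3] L [111  86  70  59  57  53  55  57]
151 [-8 -7 -6  3  3 -5 -6 -5 -6 -5 -4 -3 -2 -3 -3 -1 -3 -2] L [106 104  94  79  62  56  56  53]
```

```bash
cat > rv.py <<'E'
from fit import *
from scipy.spatial.transform import Rotation as Ro
def turn(yaw):
    s=r.read_state(); c=Ro.from_euler("xyz",s["tool_rot"]); t=Ro.from_euler("xyz",[np.pi,0,yaw])
    return (t*c.inv()).as_rotvec()/np.radians(8)
E
python3 - <<'E'
from rv import *
np.set_printoptions(precision=3,suppress=True)
print(turn(-.16))
for n in("top","side"):
  get_image(n)
  for d in models.mark_of(n,"weight_a"): print(n,np.round(d["uv"],1),round(d["p"],2),atz(n,d["uv"],0))
  for d in models.silhouettes(n,"weight_a"):
      v,u=np.nonzero(d["pixels"]); print(n,"sil",round(d["p"],2),len(u),atz(n,((u.min()+u.max())/2,(v.min()+v.max())/2),20))
print(proj("top",[700,340,75]),[ (np.round(d["uv"]),atz("top",d["uv"],0)) for d in models.mark_of("top","pen_pot")])
E
```

```text
[0.068 2.258 1.725]
top [209.5 129. ] 0.96 [733.685 225.884   0.   ]
top [195.5 179.8] 0.86 [591.767 262.044   0.   ]
top [206.9 234.1] 0.69 [443.403 227.904   0.   ]
top [150.3 239.7] 0.65 [426.585 382.64    0.   ]
top [159.3 202.7] 0.57 [527.878 360.606   0.   ]
top sil 0.79 380 [531.441 361.526  20.   ]
top sil 0.73 413 [586.268 266.545  20.   ]
top sil 0.73 420 [731.539 227.154  20.   ]
top sil 0.62 458 [430.688 381.723  20.   ]
top sil 0.6 424 [446.886 232.816  20.   ]
side [188.5 283.4] 0.96 [528.539 354.993   0.   ]
side [249.4 272.2] 0.96 [441.176 224.196   0.   ]
side [207.1 311.9] 0.85 [434.177 380.288   0.   ]
side [172.6 215.2] 0.78 [740.445 225.954   0.   ]
side [202.  255.1] 0.56 [571.063 269.051   0.   ]
side sil 0.87 468 [585.    267.186  20.   ]
side sil 0.74 429 [734.507 227.099  20.   ]
side sil 0.74 609 [428.885 384.367  20.   ]
side sil 0.65 549 [530.659 361.106  20.   ]
side sil 0.57 523 [451.111 232.202  20.   ]
[161.178 134.694] [(array([165., 141.]), array([698.349, 348.659,   0.   ]))]
```

Request:
move_arm --moves '[[[0,0.5,0.8],[0.02,0.56,0.43]],[[0.2,1.3,1.2],[0.03,1.13,0.86]],[[0.5,2.2,1.4],[0.05,1.7,1.3]],[[0.8,3.2,1.4],[0.07,2.26,1.73]],[[1.1,4.2,1.4],[0.07,2.26,1.73]],[[1.4,5.2,1.4],[0.07,2.26,1.73]],[[1.7,6.2,1.4],[0.07,2.26,1.73]],[[1.9,7.2,1.4],[0.07,2.26,1.73]],[[2.1,8.1,1],[0.07,2.26,1.73]],[[2.17,8.63,0],[0.07,2.26,1.73]],[[2.17,8.63,-1],[0.07,2.26,1.73]],[[2.17,8.63,-1.93],[0.07,2.26,1.73]],[[2.17,8.63,-1.93],[0.07,2.26,1.73]],[[2.17,8.63,-1.93],[0.07,2.26,1.73]]]'

```text
t: 15.2
position: [587.4, 270.0, 111.3]
tool_rot: [-3.141, -0.003, -0.158]
contact_force: [0.6, -0.3, 1.0]
opening: 85.5
```

```bash
python3 - <<'E'
from rv import *
s=r.read_state(); print(np.round(s["position"],1),np.round(s["joint_pos"],2),turn(-.16))
a=get_image("top")[130:250,120:280]; b=get_image("side")[170:290,130:290]
cv2.imwrite("pics/g4.png",np.hstack([cv2.resize(a,(400,300)),cv2.resize(b,(400,300))]))
E
```

```text
[587.4 270.  111.3] [ 0.37  0.51  1.5  -0.    1.13  2.1 ] [-0.00377742  0.02400237 -0.01401318]
```

View pics/g4.png

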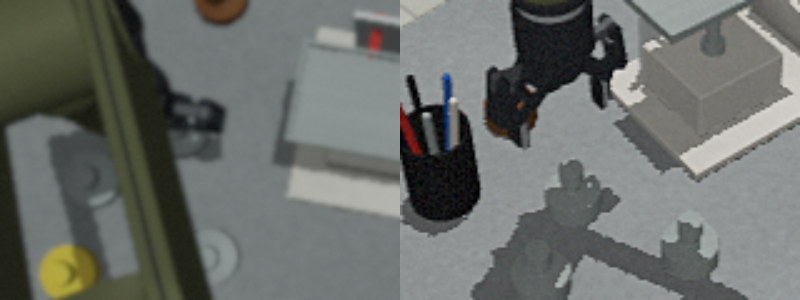

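The open gripper is over weight A: fingers at (515,130) and (600,90) in the right half, with the knob below at (572,170). I'm descending to grasp it.

Request:
move_arm --moves '[[[-0.02,-0.04,-0.65],[0,0,0]],[[-0.02,-0.04,-1.3],[0,0,0]],[[-0.02,-0.04,-1.3],[0,0,0]],[[-0.02,-0.04,-1.3],[0,0,0]]]'

```text
t: 15.8
position: [586.9, 267.6, 34.2]
tool_rot: [-3.14, -0.005, -0.158]
contact_force: [1.0, -0.6, 0.4]
opening: 85.2
```

Request:
move_arm --moves '[[[0,0,0],[0,0,0]],[[0,0,0],[0,0,0]],[[0,0,0],[0,0,0]],[[0,0,0],[0,0,0]],[[0,0,0],[0,0,0]],[[0,0,0],[0,0,0]],[[0,0,0],[0,0,0]]]' --claw 255 --squeeze 60

```text
t: 16.68
position: [585.1, 266.6, 32.2]
tool_rot: [3.141, -0.002, -0.158]
contact_force: [-0.8, -3.4, 5.7]
opening: 24.2
```

Request:
move_arm --moves '[[[0,0,0.5],[0,0,0]],[[0,0,1.2],[0,0,0]],[[0,0,2.2],[0,0,0]],[[0,0,3.2],[0,0,0]],[[0,0,4],[0,0,0]],[[0,0,4],[0,0,0]]]'

```text
t: 17.42
position: [587.0, 267.9, 275.6]
tool_rot: [-3.137, -0.008, -0.158]
contact_force: [0.8, 0.5, -5.2]
opening: 24.1
```

```bash
python3 - <<'E'
from rv import *
s=r.read_state(); print(np.round(s["position"],1),s["contact_force"],s["opening"])
b=get_image("side")[80:290,130:340]
cv2.imwrite("pics/g5.png",cv2.resize(b,(500,500)))
q=np.load("q2.npy"); q[:2]+=[-2.6,-1.6]
print("spots",tw(q,[0,143,169]),tw(q,[0,57,169]))
for n in("top","side"):
  get_image(n)
  for k in("pan_spot_left","pan_spot_right"): print(n,k,[(np.round(d["uv"],1),round(d["p"],2),atz(n,d["uv"],169)[:2].round(1)) for d in models.mark_of(n,k)])
E
```

```text
[587.  267.9 275.6] [ 0.83599658  0.49186397 -5.18291227] 24.081403333741388
spots [595.46577724  84.703967   169.        ] [ 5.81477385e+02 -1.50761068e-01  1.69000000e+02]
top pan_spot_left [(array([257.7, 172. ]), 0.82, array([592.3,  88.5]))]
top pan_spot_right [(array([293.7, 177.2]), 0.85, array([580.8,   5.8]))]
side pan_spot_left [(array([241.5, 173.4]), 0.7, array([589. ,  98.6]))]
side pan_spot_right [(array([267.2, 157.4]), 0.87, array([584.5,   1.4]))]
```

View pics/g5.png

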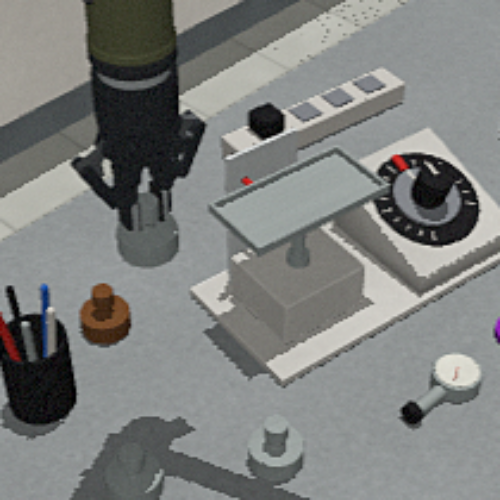

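Weight A is held (opening 24 mm, 5.2 N). I'm carrying it to the right spot and lowering it onto the pan.

Request:
move_arm --moves '[[[0,-0.5,0],[0,0,0]],[[-0.02,-1.2,0],[0,0,0]],[[-0.04,-2,0],[0,0,0]],[[-0.06,-2.8,0],[0,0,0]],[[-0.08,-3.6,0],[0,0,0]],[[-0.08,-4.1,0],[0,0,0]],[[-0.08,-4.4,0],[0,0,0]],[[-0.08,-4.4,0],[0,0,0]],[[-0.08,-4.4,-0.5],[0,0,0]],[[-0.08,-4.4,-1],[0,0,0]],[[-0.08,-4.4,-1],[0,0,0]]]'

```text
t: 19.15
position: [577.6, 4.6, 208.7]
tool_rot: [3.142, 0.006, -0.157]
contact_force: [0.5, 1.0, -5.5]
opening: 24.0
```

Request:
move_arm --moves '[[[0,0,-0.1],[0,0,0]],[[0,0,-0.2],[0,0,0]],[[0,0,-0.3],[0,0,0]],[[0,0,-0.4],[0,0,0]],[[0,0,-0.4],[0,0,0]]]'

```text
t: 19.77
position: [580.8, 3.1, 187.8]
tool_rot: [-3.141, -0.003, -0.159]
contact_force: [1.3, 0.3, -1.2]
opening: 23.9
```

```bash
python3 - <<'E'
from rv import *
s=r.read_state(); print(np.round(s["position"],1),s["contact_force"],s["opening"])
a=get_image("top")[110:230,210:370];b=get_image("side")[100:220,210:370]
cv2.imwrite("pics/g6.png",np.hstack([cv2.resize(a,(400,300)),cv2.resize(b,(400,300))]))
E
```

```text
[580.8   3.1 187.8] [ 1.30508789  0.32095786 -1.19140026] 23.940062010159362
```

View pics/g6.png

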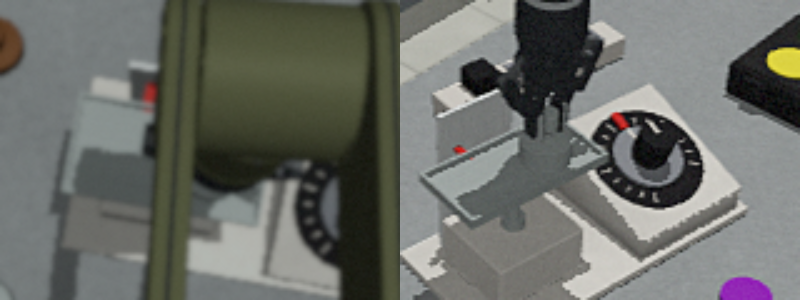

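The weight sits inside the tray at its right end and the pan carries most of it. I'm lowering 4 mm more, then releasing and moving on to weight B.

Request:
move_arm --moves '[[[0,0,-0.06],[0,0,0]],[[0,0,-0.06],[0,0,0]]]'

```text
t: 20.12
position: [580.6, 3.0, 184.1]
tool_rot: [-3.142, -0.002, -0.158]
contact_force: [1.8, 1.6, -0.3]
opening: 23.9
```

Request:
move_arm --moves '[[[0,0,0],[0,0,0]],[[0,0,0],[0,0,0]],[[0,0,0],[0,0,0]],[[0,0,0],[0,0,0]],[[0,0,0.3],[0,0,0]],[[0,0,0.8],[0,0,0]],[[0,0,1.6],[0,0,0]],[[0,0,2],[0,0,0]]]' --claw 0

```text
t: 21.12
position: [581.0, 2.8, 306.8]
tool_rot: [3.142, -0.005, -0.158]
contact_force: [-0.2, 1.2, -0.4]
opening: 85.6
```

Request:
move_arm --moves '[[[-0.3,0.7,0],[0,0,0]],[[-0.8,1.4,0],[0,0,0]],[[-1.3,2.1,0],[0,0,0]],[[-1.8,2.8,0],[0,0,0]],[[-2.1,3.4,0],[0,0,0]],[[-2.24,3.74,-0.7],[0,0,0]],[[-2.24,3.74,-1.5],[0,0,0]],[[-2.24,3.74,-2.2],[0,0,0]],[[-2.24,3.74,-2.5],[0,0,0]],[[-2.24,3.74,-2.5],[0,0,0]]]'

```text
t: 22.38
position: [444.3, 226.8, 152.5]
tool_rot: [3.139, 0.002, -0.158]
contact_force: [-0.7, -0.4, -0.1]
opening: 85.2
```

```bash
python3 - <<'E'
from rv import *
s=r.read_state(); print(np.round(s["position"],1),s["contact_force"],s["opening"])
for n in("top","side"):
  get_image(n)
  for k in("pan_spot_left","pan_spot_right","weight_a"): print(n,k,[(np.round(d["uv"],1).tolist(),round(d["p"],2)) for d in models.mark_of(n,k)])
q=np.load("q2.npy"); q[:2]+=[-1.5,-.5]
for z in (169,149): print(z,[proj(n,tw(q,[0,y,z])).round(1).tolist() for n in("top","side") for y in (143,57)])
print(proj("side",[447,228,0]))
E
```

```text
[444.3 226.8 152.5] [-0.72287524 -0.41650223 -0.13214377] 85.20787158121279
top pan_spot_left [([257.3, 170.5], 0.57)]
top pan_spot_right [([292.7, 177.4], 0.9), ([355.8, 194.3], 0.21)]
top weight_a [([293.2, 177.7], 0.88), ([209.4, 130.5], 0.84), ([157.3, 203.0], 0.62), ([209.3, 229.3], 0.44)]
side pan_spot_left [([242.5, 175.7], 0.83)]
side pan_spot_right [([267.8, 160.3], 0.9), ([243.0, 176.9], 0.18)]
side weight_a [([187.1, 285.2], 0.9), ([268.2, 161.8], 0.75), ([174.1, 215.1], 0.7), ([206.5, 314.0], 0.62)]
169 [[258.9, 170.2], [295.8, 176.4], [242.8, 169.9], [267.8, 157.6]]
149 [[259.0, 171.3], [295.1, 177.5], [242.7, 175.6], [267.6, 163.3]]
[246.73554258 271.81578723]
```

Request:
move_arm --moves '[[[0.03,0.02,-0.7],[0,0,0]],[[0.03,0.02,-1.4],[0,0,0]],[[0.03,0.02,-1.97],[0,0,0]],[[0.03,0.02,-1.97],[0,0,0]],[[0.03,0.02,-1.97],[0,0,0]]]'

```text
t: 23.4
position: [448.4, 228.9, 36.7]
tool_rot: [-3.141, -0.002, -0.158]
contact_force: [-0.6, 0.7, 1.2]
opening: 85.4
```

Request:
move_arm --moves '[[[0,0,0],[0,0,0]],[[0,0,0],[0,0,0]],[[0,0,0],[0,0,0]],[[0,0,0],[0,0,0]],[[0,0,0],[0,0,0]],[[0,0,0],[0,0,0]],[[0,0,0],[0,0,0]]]' --claw 255 --squeeze 60

```text
t: 24.28
position: [448.5, 229.7, 36.7]
tool_rot: [-3.139, -0.003, -0.159]
contact_force: [0.4, 4.2, 5.7]
opening: 24.3
```

Request:
move_arm --moves '[[[0,0,0.5],[0,0,0]],[[0,0,1.2],[0,0,0]],[[0,0,2.2],[0,0,0]],[[0,0,3.2],[0,0,0]],[[0,0,4],[0,0,0]],[[0,0,4],[0,0,0]],[[0,0,4],[0,0,0]]]'

```text
t: 25.15
position: [445.6, 227.6, 273.5]
tool_rot: [3.139, 0.003, -0.158]
contact_force: [-0.9, 0.0, -5.8]
opening: 23.7
```

Request:
move_arm --moves '[[[0.3,-0.3,0],[0,0,0]],[[0.8,-0.7,0],[0,0,0]],[[1.3,-1.2,0],[0,0,0]],[[1.8,-1.7,0],[0,0,0]],[[2.2,-2.05,0],[0,0,0]],[[2.5,-2.29,0],[0,0,0]],[[2.5,-2.29,0],[0,0,0]],[[2.5,-2.29,-0.6],[0,0,0]],[[2.5,-2.29,-1.14],[0,0,0]],[[2.5,-2.29,-1.14],[0,0,0]],[[2.5,-2.29,-1.14],[0,0,0]]]'

```text
t: 26.52
position: [597.5, 91.7, 207.9]
tool_rot: [-3.142, -0.001, -0.157]
contact_force: [0.4, -0.1, -4.1]
opening: 23.9
```

```bash
python3 - <<'E'
from rv import *
a=get_image("top")[110:230,210:370];b=get_image("side")[100:220,190:350]
cv2.imwrite("pics/g7.png",np.hstack([cv2.resize(a,(400,300)),cv2.resize(b,(400,300))]))
s=r.read_state(); print(np.round(s["position"],1))
E
```

```text
[598.5  91.6 209.1]
```

View pics/g7.png

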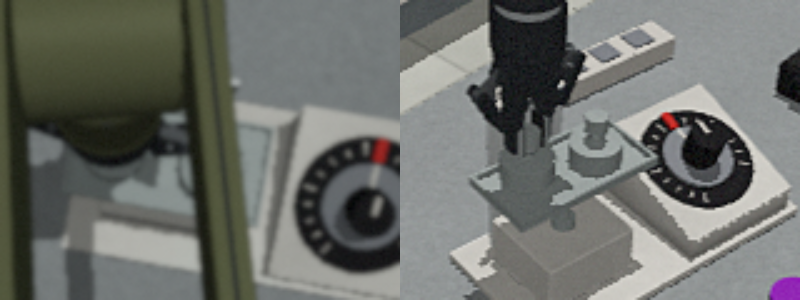

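Weight A stands in the tray at right and weight B hovers over the left end, slightly too far back. I'm correcting that and lowering.

Request:
move_arm --moves '[[[-0.07,-0.02,-0.12],[0,0,0]],[[-0.07,-0.02,-0.25],[0,0,0]],[[-0.07,-0.02,-0.35],[0,0,0]],[[-0.07,-0.02,-0.45],[0,0,0]],[[-0.07,-0.02,-0.55],[0,0,0]],[[-0.07,-0.02,-0.62],[0,0,0]],[[-0.07,-0.02,-0.62],[0,0,0]]]'

```text
t: 27.5
position: [593.1, 89.9, 170.0]
tool_rot: [3.141, -0.001, -0.158]
contact_force: [-1.8, 0.1, -0.9]
opening: 23.8
```

Request:
move_arm --moves '[[[0,0,-0.04],[0,0,0]],[[0,0,-0.04],[0,0,0]]]'

```text
t: 27.75
position: [593.2, 89.9, 167.8]
tool_rot: [3.141, -0.001, -0.158]
contact_force: [-2.6, -0.4, 0.2]
opening: 23.7
```

Request:
move_arm --moves '[[[0,0,0],[0,0,0]],[[0,0,0],[0,0,0]],[[0,0,0],[0,0,0]],[[0,0,0],[0,0,0]],[[0,0,0.3],[0,0,0]],[[0,0,0.8],[0,0,0]],[[0,0,1.6],[0,0,0]],[[0,0,2.2],[0,0,0]],[[-0.6,0,2.2],[0,0,0]],[[-1.2,0.5,2.2],[0,0,0]],[[-1.8,1.2,2.2],[0,0,0]],[[-2.4,2,2.2],[0,0,0]],[[-2.6,2.6,2.2],[0,0,0]],[[-2.6,3.4,2.2],[0,0,0]],[[-2.6,3.4,2.2],[0,0,0]]]' --claw 0

```text
t: 29.62
position: [437.0, 296.8, 299.8]
tool_rot: [-3.14, -0.001, -0.154]
contact_force: [-0.3, 0.5, -0.4]
opening: 85.6
```

```bash
python3 - <<'E'
from rv import *
s=r.read_state(); print(np.round(s["position"],1),s["contact_force"])
ims={n:get_image(n) for n in("top","side")}
a=ims["top"][110:240,220:420];b=ims["side"][110:240,200:400]
cv2.imwrite("pics/g8.png",np.vstack([cv2.resize(a,(460,299),interpolation=cv2.INTER_CUBIC),cv2.resize(b,(460,299),interpolation=cv2.INTER_CUBIC)]))
q=np.load("q2.npy"); q[:2]+=[-1.5,-.5]
for n in ims:
  for k in("pan_spot_left","pan_spot_right","weight_a","pointer","gate_mid"): print(n,k,[(np.round(d["uv"],1).tolist(),round(d["p"],2)) for d in models.mark_of(n,k)])
for z in (169,149,129): print(z,[proj(n,tw(q,[0,y,z])).round(1).tolist() for n in("top","side") for y in (143,57)])
E
python3 ang.py
```

```text
[437.  296.8 299.8] [-0.28225534  0.47262021 -0.38083627]
top pan_spot_left [([257.6, 173.0], 0.58)]
top pan_spot_right [([292.6, 179.1], 0.61)]
top weight_a [([158.4, 201.3], 0.86), ([289.8, 177.4], 0.77), ([208.6, 131.6], 0.66), ([260.1, 174.4], 0.59), ([147.5, 239.9], 0.51)]
top pointer []
top gate_mid [([257.2, 174.5], 0.66)]
side pan_spot_left [([242.0, 182.7], 0.8)]
side pan_spot_right [([265.1, 169.1], 0.87)]
side weight_a [([188.0, 284.8], 0.95), ([209.1, 312.1], 0.8), ([170.6, 216.9], 0.74), ([266.2, 166.9], 0.66), ([243.2, 183.6], 0.61), ([321.8, 239.0], 0.56)]
side pointer []
side gate_mid []
169 [[258.9, 170.2], [295.8, 176.4], [242.8, 169.9], [267.8, 157.6]]
149 [[259.0, 171.3], [295.1, 177.5], [242.7, 175.6], [267.6, 163.3]]
129 [[259.1, 172.4], [294.4, 178.4], [242.7, 181.1], [267.3, 168.8]]
white 173 [35.3 -0.3] ang -0.009 rad 35.3 [30.  -3.5] [41.8  2.6]
red 515 [59.8  0.4] ang 0.006 rad 59.8 [48.  -4.3] [71.1  4.9]
ring centre offset [-0.25600949 -1.79480433] [-68.41432094 -69.81130488   1.        ] [67.90230197 66.22169622  1.        ]
```

View pics/g8.png

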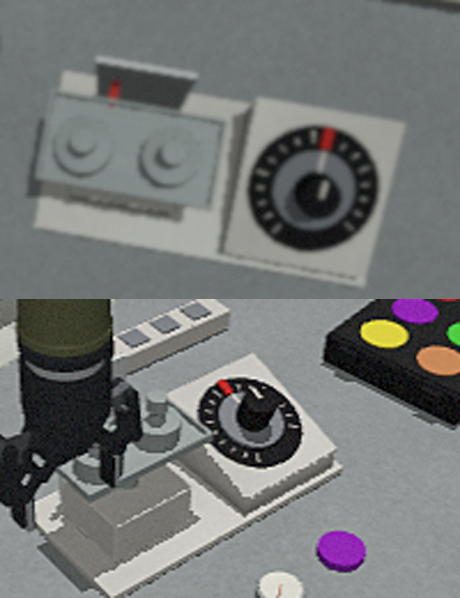

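Both weights stand in the pan, which has sunk about 41 mm, and the dial line points at the marker. To check that two is the right number, I'll measure the pointer's red arm against the gate, empty and loaded.

```bash
python3 - <<'E'
from rv import *
np.set_printoptions(precision=1,suppress=True,linewidth=200)
q=np.load("q2.npy"); q[:2]+=[-1.5,-.5]
load=lambda f:cv2.resize(cv2.imread(f),(512,384),interpolation=cv2.INTER_AREA).astype(int)
def blob(im,x0,x1,y0,y1,th=25):
    d=im[y0:y1,x0:x1,2]-im[y0:y1,x0:x1,1]; v,u=np.nonzero(d>th); w=d[v,u]
    return (np.average(u,weights=w)+x0,np.average(v,weights=w)+y0,u.min()+x0,u.max()+x0,v.min()+y0,v.max()+y0,len(u)) if len(u) else None
s0,t0=load("pics/side0.png"),load("pics/top0.png"); s1,t1=get_image("side").astype(int),get_image("top").astype(int)
for n,im,box in[("side0",s0,(222,250,145,170)),("top0",t0,(262,300,128,155)),("top1",t1,(262,300,128,158)),("side1",s1,(222,250,145,175))]: print(n,blob(im,*box))
a=blob(s0,222,250,145,170); b=blob(t0,262,300,128,155)
P,e=tri(a[:2],b[:2]); print("arm empty",P,e)
c,s=np.cos(q[2]),np.sin(q[2]); d=P[:2]-q[:2]; print("tester frame",c*d[0]+s*d[1],-s*d[0]+c*d[1],P[2])
for z in(205,190,180,170,150): print(z,"board front y125",proj("top",tw(q,[70,125,z])),proj("side",tw(q,[70,125,z])),"rim",proj("top",tw(q,[48,125,z])),proj("side",tw(q,[48,125,z])))
# gate: green top edge for candidate x
for x in(78,82,86,90): print("x",x,[(z,proj("top",tw(q,[x,110,z])).round(1).tolist()) for z in(180,200,220)])
print("board top edges",proj("top",tw(q,[72,110,205])),proj("top",tw(q,[76,110,205])))
E
```

```text
side0 (np.float64(233.3314955203308), np.float64(155.7133011716058), np.int64(231), np.int64(236), np.int64(154), np.int64(157), 17)
top0 (np.float64(269.6253602305475), np.float64(145.66750720461096), np.int64(267), np.int64(272), np.int64(141), np.int64(150), 45)
top1 (np.float64(269.31644551668677), np.float64(149.02372336147968), np.int64(267), np.int64(272), np.int64(145), np.int64(153), 39)
side1 None
arm empty [653.8  61.9 171.3] 1.264965161957712
tester frame 60.31608356501913 128.74400602302234 171.3284697441095
205 board front y125 [272.1 138.5] [232.4 143.7] rim [270.4 148.1] [237.3 147.7]
190 board front y125 [272.  139.9] [232.5 148.1] rim [270.3 149.4] [237.3 152.1]
180 board front y125 [271.9 140.8] [232.5 151. ] rim [270.2 150.2] [237.3 155. ]
170 board front y125 [271.8 141.7] [232.6 153.9] rim [270.1 151. ] [237.4 157.9]
150 board front y125 [271.6 143.5] [232.6 159.5] rim [270.  152.6] [237.4 163.6]
x 78 [(180, [278.9, 138.5]), (200, [279.3, 136.6]), (220, [279.7, 134.5])]
x 82 [(180, [279.2, 136.8]), (200, [279.6, 134.8]), (220, [280.0, 132.7])]
x 86 [(180, [279.5, 135.1]), (200, [279.9, 133.1]), (220, [280.3, 130.9])]
x 90 [(180, [279.8, 133.4]), (200, [280.2, 131.3]), (220, [280.6, 129.2])]
board top edges [278.9 138.7] [279.2 136.9]
```

Vision alone can't separate two weights from three, because the gate's exact x behind the board is unknown. I'll settle it by touch: closed fingertips, tilted away from the board, lowered gently onto the top of the gate.

Request:
move_arm --moves '[[[0.3,-0.4,0],[0,0,0]],[[1,-1,0],[0,0,0]],[[1.6,-1.7,0],[0,0,0]],[[2.2,-2.4,0],[0.1,0.6,0]],[[2.8,-3.1,0],[0.2,1.2,0]],[[3.5,-3.8,0],[0.3,1.9,0]],[[4.03,-4.46,0],[0.4,2.47,0]],[[4.03,-4.46,0],[0.4,2.47,0]],[[4.03,-4.46,0],[0.4,2.47,0]],[[4.03,-4.46,-0.6],[0.4,2.47,0]],[[4.03,-4.46,-1.2],[0.4,2.47,0]],[[4.03,-4.46,-1.2],[0.4,2.47,0]],[[4.03,-4.46,-1.2],[0.4,2.47,0]]]' --claw 255 --squeeze 20

```text
t: 32.0
position: [678.9, 27.4, 230.4]
tool_rot: [-3.14, 0.346, -0.156]
contact_force: [-0.1, -0.1, 0.3]
opening: -0.2
```

```bash
python3 - <<'E'
from rv import *
b=get_image("side")[60:210,170:370];a=get_image("top")[80:230,200:400]
cv2.imwrite("pics/g9.png",np.hstack([cv2.resize(a,(400,300)),cv2.resize(b,(400,300))]))
s=r.read_state(); print(np.round(s["position"],1),np.round(s["contact_force"],1),np.round(s["joint_pos"],2))
E
```

```text
[679.7  26.9 230.6] [ 0.3 -0.8  1.3] [-0.04  0.65  0.97  0.04  1.87  1.69]
```

View pics/g9.png

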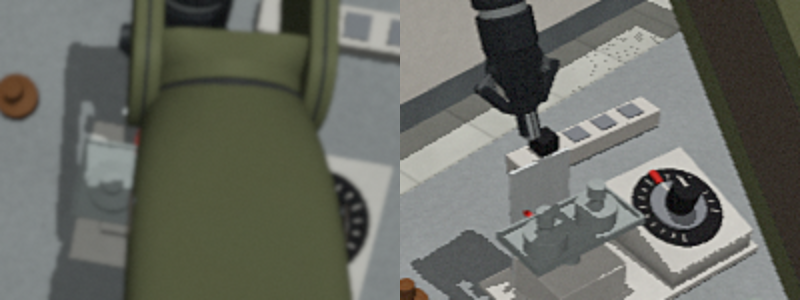

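The closed fingertips (535,138 in the right half) are above and behind the board's top edge. I'm lowering in steps.

Request:
move_arm --moves '[[[0,0.02,-0.3],[0,0,0]],[[0,0.02,-0.6],[0,0,0]],[[0,0.02,-0.8],[0,0,0]],[[0,0.02,-0.95],[0,0,0]],[[0,0.02,-0.95],[0,0,0]]]'

```text
t: 32.72
position: [678.5, 27.4, 169.4]
tool_rot: [-3.141, 0.351, -0.158]
contact_force: [0.1, 0.6, 0.7]
opening: 0.1
```

Request:
move_arm --moves '[[[0,0,-0.07],[0,0,0]],[[0,0,-0.13],[0,0,0]],[[0,0,-0.13],[0,0,0]]]'

```text
t: 33.1
position: [678.9, 27.5, 162.8]
tool_rot: [-3.141, 0.349, -0.158]
contact_force: [-0.5, -0.2, -0.4]
opening: 0.2
```

Request:
move_arm --moves '[[[0,0,-0.06],[0,0,0]],[[0,0,-0.1],[0,0,0]],[[0,0,-0.1],[0,0,0]]]'

```text
t: 33.48
position: [678.8, 27.5, 156.6]
tool_rot: [-3.141, 0.349, -0.158]
contact_force: [-0.3, 0.7, 0.4]
opening: 0.3
```

Request:
move_arm --moves '[[[0,0,-0.05],[0,0,0]],[[0,0,-0.1],[0,0,0]],[[0,0,-0.1],[0,0,0]]]'

```text
t: 33.85
position: [678.8, 27.5, 150.5]
tool_rot: [-3.141, 0.349, -0.158]
contact_force: [0.3, -0.6, 0.3]
opening: 0.3
```

Request:
move_arm --moves '[[[0,0,-0.04],[0,0,0]],[[0,0,-0.08],[0,0,0]],[[0,0,-0.08],[0,0,0]]]'

```text
t: 34.22
position: [678.8, 27.5, 145.8]
tool_rot: [-3.141, 0.349, -0.158]
contact_force: [0.1, 0.5, -0.5]
opening: 0.1
```

Request:
move_arm --moves '[[[0,0,-0.04],[0,0,0]],[[0,0,-0.08],[0,0,0]],[[0,0,-0.08],[0,0,0]]]'

```text
t: 34.6
position: [678.8, 27.5, 141.0]
tool_rot: [-3.141, 0.349, -0.158]
contact_force: [-0.1, -0.0, 0.3]
opening: 0.2
```

Request:
move_arm --moves '[[[0,0,-0.05],[0,0,0]],[[0,0,-0.1],[0,0,0]],[[0,0,-0.1],[0,0,0]]]'

```text
t: 34.98
position: [678.7, 27.5, 134.9]
tool_rot: [-3.141, 0.349, -0.158]
contact_force: [0.4, 0.0, 0.4]
opening: 0.1
```

Request:
move_arm --moves '[[[0,0,-0.04],[0,0,0]],[[0,0,-0.08],[0,0,0]],[[0,0,-0.08],[0,0,0]]]'

```text
t: 35.35
position: [678.8, 27.5, 130.2]
tool_rot: [-3.141, 0.349, -0.158]
contact_force: [-0.1, 0.1, 0.9]
opening: -0.2
```

Request:
move_arm --moves '[[[0,0,-0.04],[0,0,0]],[[0,0,-0.08],[0,0,0]],[[0,0,-0.08],[0,0,0]]]'

```text
t: 35.72
position: [678.8, 27.5, 125.4]
tool_rot: [-3.141, 0.349, -0.158]
contact_force: [-0.8, 0.3, 1.0]
opening: -0.1
```

Request:
move_arm --moves '[[[0,0,-0.04],[0,0,0]],[[0,0,-0.08],[0,0,0]],[[0,0,-0.08],[0,0,0]]]'

```text
t: 36.1
position: [678.8, 27.5, 120.6]
tool_rot: [-3.141, 0.349, -0.158]
contact_force: [-0.3, 0.6, 0.6]
opening: 0.1
```

Request:
move_arm --moves '[[[0,0,-0.04],[0,0,0]],[[0,0,-0.08],[0,0,0]],[[0,0,-0.08],[0,0,0]]]'

```text
t: 36.48
position: [679.1, 27.5, 116.3]
tool_rot: [-3.141, 0.348, -0.158]
contact_force: [-0.3, -0.2, 1.9]
opening: -0.1
```

```bash
python3 - <<'E'
from rv import *
b=get_image("side")[90:210,190:350]
cv2.imwrite("pics/g10.png",cv2.resize(b,(640,480),interpolation=cv2.INTER_CUBIC))
s=r.read_state(); print(np.round(s["position"],1),np.round(s["contact_force"],1),np.round(s["joint_pos"],2))
E
```

```text
[679.1  27.5 116.3] [0.4 0.1 2.9] [-0.04  0.72  1.1   0.04  1.66  1.68]
```

View pics/g10.png

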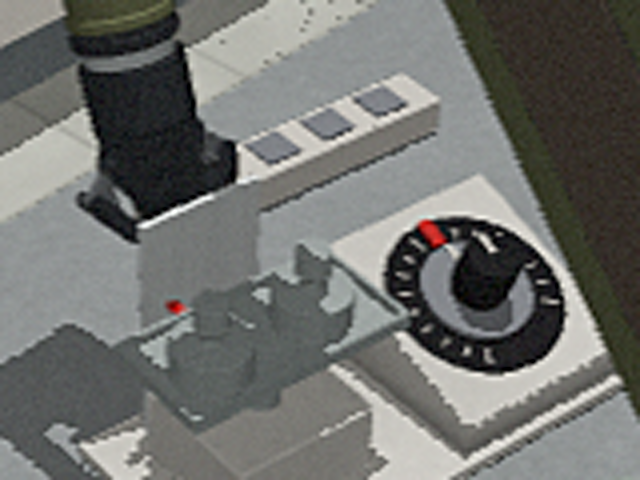

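Request:
move_arm --moves '[[[0,0,-0.03],[0,0,0]],[[0,0,-0.05],[0,0,0]],[[0,0,-0.05],[0,0,0]],[[0,0,-0.05],[0,0,0]]]'

```text
t: 37.02
position: [679.1, 27.5, 113.0]
tool_rot: [-3.141, 0.348, -0.158]
contact_force: [0.3, -0.9, 2.9]
opening: 0.3
```

```bash
python3 - <<'E'
from rv import *
s=r.read_state(); print(np.round(s["position"],1),np.round(s["contact_force"],1),np.round(s["torque"],2))
get_image("side")
print([(k,np.round(d["uv"],1).tolist()) for k in("pan_spot_left","pan_spot_right") for d in models.mark_of("side",k)])
E
```

```text
[679.1  27.5 113. ] [ 0.3 -0.9  2.9] [-0.04 -0.04  0.01]
[('pan_spot_left', [241.9, 181.7]), ('pan_spot_right', [268.2, 165.3])]
```

```bash
cat > red.py <<'E'
from rv import *
im=get_image("side").astype(int)
d=im[150:190,222:250,2]-im[150:190,222:250,1]; v,u=np.nonzero(d>20); w=d[v,u]
print("red side",np.average(u,weights=w)+222,np.average(v,weights=w)+150,v.min()+150,v.max()+150,len(u))
for i in range(1):
    s=r.read_state(); print(np.round(s["position"],1),np.round(s["contact_force"],1))
E
python3 red.py
```

```text
red side 233.5719298245614 166.38947368421051 165 168 17
[679.1  27.5 113. ] [0.4 0.1 2.7]
```

Request:
move_arm --moves '[[[0,0,-0.04],[0,0,0]],[[0,0,-0.08],[0,0,0]],[[0,0,-0.08],[0,0,0]],[[0,0,-0.08],[0,0,0]]]'

```text
t: 37.72
position: [679.1, 27.5, 108.0]
tool_rot: [-3.141, 0.348, -0.158]
contact_force: [0.9, 0.8, 1.2]
opening: -0.1
```

```bash
python3 red.py
```

```text
red side 233.56059532246633 166.38199858256556 165 168 17
[679.1  27.5 108. ] [0.6 0.4 1.2]
```

No pan motion (red blob unchanged) and only a faint rub, so the fingertip probably passed just behind the lips. I'll lift, shift 3.5 mm towards the board, and come down again.

Request:
move_arm --moves '[[[0.02,0,0.5],[0,0,0]],[[0.02,0,1.1],[0,0,0]],[[0.02,0,1.4],[0,0,0]],[[-0.055,0.01,1.4],[0,0,0]],[[-0.055,0.01,1.2],[0,0,0]],[[-0.055,0.01,1.0],[0,0,0]],[[-0.055,0.01,1.0],[0,0,0]]]'

```text
t: 38.65
position: [674.1, 28.1, 165.1]
tool_rot: [3.141, 0.354, -0.158]
contact_force: [0.0, -0.6, -0.2]
opening: -0.1
```

Request:
move_arm --moves '[[[0,0,-0.05],[0,0,0]],[[0,0,-0.1],[0,0,0]],[[0,0,-0.1],[0,0,0]]]'

```text
t: 39.02
position: [675.7, 28.1, 162.2]
tool_rot: [-3.141, 0.349, -0.158]
contact_force: [0.7, -0.3, -0.2]
opening: -0.1
```

Request:
move_arm --moves '[[[0,0,-0.04],[0,0,0]],[[0,0,-0.08],[0,0,0]],[[0,0,-0.08],[0,0,0]]]'

```text
t: 39.4
position: [675.6, 28.1, 157.3]
tool_rot: [-3.141, 0.349, -0.158]
contact_force: [-0.2, 0.3, 0.2]
opening: 0.3
```

Request:
move_arm --moves '[[[0,0,-0.04],[0,0,0]],[[0,0,-0.08],[0,0,0]],[[0,0,-0.08],[0,0,0]]]'

```text
t: 39.78
position: [675.5, 28.1, 152.4]
tool_rot: [-3.141, 0.349, -0.158]
contact_force: [-0.4, -1.1, -0.1]
opening: 0.0
```

Request:
move_arm --moves '[[[0,0,-0.04],[0,0,0]],[[0,0,-0.08],[0,0,0]],[[0,0,-0.08],[0,0,0]]]'

```text
t: 40.15
position: [675.5, 28.1, 147.6]
tool_rot: [-3.141, 0.349, -0.158]
contact_force: [0.1, -0.4, -0.5]
opening: 0.2
```

Request:
move_arm --moves '[[[0,0,-0.04],[0,0,0]],[[0,0,-0.08],[0,0,0]],[[0,0,-0.08],[0,0,0]]]'

```text
t: 40.52
position: [675.5, 28.1, 142.7]
tool_rot: [-3.141, 0.349, -0.158]
contact_force: [-0.8, -0.2, 0.1]
opening: 0.2
```

Request:
move_arm --moves '[[[0,0,-0.04],[0,0,0]],[[0,0,-0.08],[0,0,0]],[[0,0,-0.08],[0,0,0]]]'

```text
t: 40.9
position: [675.5, 28.1, 138.0]
tool_rot: [-3.141, 0.349, -0.158]
contact_force: [0.4, 0.3, 0.1]
opening: 0.0
```

Request:
move_arm --moves '[[[0,0,-0.04],[0,0,0]],[[0,0,-0.08],[0,0,0]],[[0,0,-0.08],[0,0,0]]]'

```text
t: 41.28
position: [675.5, 28.1, 133.2]
tool_rot: [-3.141, 0.349, -0.158]
contact_force: [0.5, -0.3, 0.0]
opening: 0.1
```

Request:
move_arm --moves '[[[0,0,-0.04],[0,0,0]],[[0,0,-0.08],[0,0,0]],[[0,0,-0.08],[0,0,0]]]'

```text
t: 41.65
position: [675.5, 28.1, 128.4]
tool_rot: [-3.141, 0.349, -0.158]
contact_force: [-0.7, -0.7, -0.9]
opening: -0.0
```

```bash
python3 red.py
```

```text
red side 233.58386866523912 166.3661670235546 165 168 16
[675.6  28.1 128.5] [0.9 0.6 0.6]
```

Request:
move_arm --moves '[[[0,0,-0.04],[0,0,0]],[[0,0,-0.08],[0,0,0]],[[0,0,-0.08],[0,0,0]]]'

```text
t: 42.08
position: [675.5, 28.1, 123.6]
tool_rot: [-3.141, 0.349, -0.158]
contact_force: [-0.4, -0.3, 0.6]
opening: 0.4
```

Request:
move_arm --moves '[[[0,0,-0.04],[0,0,0]],[[0,0,-0.08],[0,0,0]],[[0,0,-0.08],[0,0,0]]]'

```text
t: 42.45
position: [675.5, 28.1, 118.8]
tool_rot: [-3.141, 0.349, -0.158]
contact_force: [-0.6, -0.3, -0.3]
opening: 0.1
```

Request:
move_arm --moves '[[[0,0,-0.04],[0,0,0]],[[0,0,-0.08],[0,0,0]],[[0,0,-0.08],[0,0,0]]]'

```text
t: 42.82
position: [675.5, 28.1, 114.0]
tool_rot: [-3.141, 0.349, -0.158]
contact_force: [-0.5, -0.5, 0.6]
opening: 0.2
```

```bash
python3 red.py
```

```text
red side 233.58433309809456 166.3860268172195 165 168 17
[675.6  28.1 114.1] [-0.4  0.1  0.2]
```

No contact this time, so the gate is not something I can feel reliably. I'll stop probing, retreat, and check that the probing did not turn the dial.

Request:
move_arm --moves '[[[0.05,0,0.6],[0,0,0]],[[0.05,0,1.4],[0,0,0]],[[0.05,0,2.3],[0,0,0]],[[0,0,3.2],[0,-1,0]],[[-0.5,0.6,3.2],[-0.2,-2,0]],[[-1.2,1.4,3.2],[-0.4,-2.47,0]],[[-1.9,2.2,3.2],[-0.4,-2.47,0]],[[-2.6,3,3.2],[-0.4,-2.47,0]],[[-3.3,3.8,3.2],[-0.4,-2.47,0]],[[-3.8,4.6,3.2],[-0.4,-2.47,0]],[[-3.8,5.2,3.2],[-0.4,-2.47,0]],[[-3.8,5.2,3.2],[-0.4,-2.47,0]]]'

```text
t: 44.38
position: [447.0, 342.5, 306.5]
tool_rot: [-3.141, -0.001, -0.154]
contact_force: [0.7, -0.2, 0.8]
opening: 0.2
```

```bash
python3 ang.py; python3 red.py; python3 - <<'E'
from rv import *
np.set_printoptions(precision=1,suppress=True)
ims={n:get_image(n) for n in("top","side")}
for n in ims:
  for k in("gate_mid","pointer","pan_spot_left","pan_spot_right","weight_a"): print(n,k,[(np.round(d["uv"],1).tolist(),round(d["p"],2)) for d in models.mark_of(n,k)])
a=ims["top"][110:240,140:400];b=ims["side"][100:300,160:400]
cv2.imwrite("pics/g11.png",np.vstack([cv2.resize(a,(540,270),interpolation=cv2.INTER_CUBIC),cv2.resize(b,(540,330))]))
E
```

```text
white 100 [31.4 13.4] ang 0.405 rad 34.1 [27.1  9.9] [36.5 16.7]
red 467 [60.   0.4] ang 0.007 rad 60.0 [48.6 -3.9] [71.3  4.6]
ring centre offset [-0.10877046 -1.62389135] [-68.52821677 -69.77283369   1.        ] [68.31067584 66.52505098  1.        ]
top gate_mid []
top pointer []
top pan_spot_left [([258.2, 177.2], 0.72)]
top pan_spot_right [([294.5, 179.9], 0.94)]
top weight_a [([157.0, 201.6], 0.89), ([207.9, 130.8], 0.84), ([152.7, 242.5], 0.83), ([259.3, 173.0], 0.69), ([292.5, 178.6], 0.56)]
side gate_mid []
side pointer [([188.0, 285.8], 0.4)]
side pan_spot_left [([241.0, 182.2], 0.86)]
side pan_spot_right [([266.5, 166.7], 0.9)]
side weight_a [([171.3, 218.7], 0.97), ([185.1, 285.3], 0.94), ([244.9, 183.1], 0.94), ([208.3, 310.6], 0.76), ([267.5, 166.4], 0.57)]Traceback (most recent call last):
  File "red.py", line 4, in <module>
    print("red side",np.average(u,weights=w)+222,np.average(v,weights=w)+150,v.min()+150,v.max()+150,len(u))
                     ~~~~~~~~~~^^^^^^^^^^^^^
    raise ZeroDivisionError(
        "Weights sum to zero, can't be normalized")
ZeroDivisionError: Weights sum to zero, can't be normalized
```

View pics/g11.png

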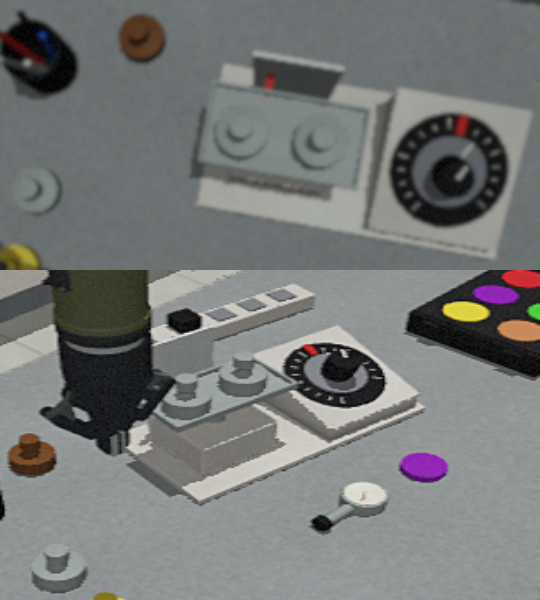

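Useful: that 3 N contact was the gate. Pressing on it turned the dial by +0.41 rad, about 10 mm of gate travel. So the gate's top was at about 120 mm and its window middle at about 99 mm.

The fingertip went down to about 108 mm over the window without moving the pan. So the pointer does not stand above the gate, which fits two weights.

I'll now turn the dial back by 0.41 rad.

Request:
move_arm --moves '[[[0.1,-0.6,0],[0,0,0]],[[0.3,-1.5,0],[0,0,0]],[[0.45,-2.5,0],[0,0,0]],[[0.6,-3.5,0],[0,0,0]],[[0.8,-4.5,0],[0,0,0]],[[0.9,-5.5,0],[0,0,0]],[[1.1,-6.5,0],[-0.1,-0.6,0]],[[1.25,-7.4,-0.4],[-0.24,-1.4,0]],[[1.45,-8.31,-1.2],[-0.36,-2.22,0]],[[1.45,-8.31,-2],[-0.36,-2.22,0]],[[1.45,-8.31,-2.4],[-0.36,-2.22,0]],[[1.45,-8.31,-2.78],[-0.36,-2.22,0]],[[1.45,-8.31,-2.78],[-0.36,-2.22,0]],[[1.45,-8.31,-2.78],[-0.36,-2.22,0]]]' --claw 0

```text
t: 46.82
position: [535.5, -158.7, 140.4]
tool_rot: [3.14, -0.316, -0.158]
contact_force: [0.4, -0.6, 0.3]
opening: 85.3
```

Request:
move_arm --moves '[[[0.14,0,-0.5],[0,0,0]],[[0.275,-0.01,-0.97],[0,0,0]],[[0.275,-0.01,-0.97],[0,0,0]],[[0.275,-0.01,-0.97],[0,0,0]]]'

```text
t: 47.32
position: [552.1, -159.3, 82.8]
tool_rot: [3.14, -0.317, -0.158]
contact_force: [0.4, 0.0, 0.9]
opening: 85.4
```

Request:
move_arm --moves '[[[0,0,0],[0,0,0]],[[0,0,0],[0,0,0]],[[0,0,0],[0,0,0]],[[0,0,0],[0,0,0]],[[0,0,0],[0,0,0]],[[0,0,0],[0,0,0]],[[0,0,0],[-0.3,0.05,0.93]],[[0,0,0],[-0.6,0.1,1.87]],[[0,0,0],[-0.9,0.15,2.8]],[[0,0,0],[-0.9,0.15,2.8]],[[0,0,0],[-0.9,0.15,2.8]]]' --claw 255 --squeeze 30

```text
t: 48.7
position: [551.5, -158.9, 82.5]
tool_rot: [3.011, -0.288, 0.272]
contact_force: [-2.7, 2.0, 6.0]
opening: 43.5
```

Request:
move_arm --moves '[[[0,0,0],[0,0,0]],[[0,0,0],[0,0,0]],[[0,0,0],[0,0,0]],[[0,0,0],[0,0,0]],[[-0.15,0.02,0.45],[0,0,0]],[[-0.3,0.05,0.95],[0,0,0]],[[-0.56,0.09,1.75],[0,0,0]],[[-1,-0.4,2.2],[0,0,0]],[[-1.6,-1,2.4],[0,0,0]],[[-1.6,-1.5,2.4],[0,0,0]],[[-1.6,-1.5,2.4],[0,0,0]]]' --claw 0

```text
t: 50.08
position: [455.3, -251.3, 225.9]
tool_rot: [3.009, -0.288, 0.269]
contact_force: [0.6, 0.8, -0.0]
opening: 85.5
```

```bash
python3 ang.py; python3 red.py; python3 - <<'E'
from h import *
a=get_image("top")[110:240,140:410];b=get_image("side")[100:300,160:400]
cv2.imwrite("pics/g12.png",np.vstack([cv2.resize(a,(560,270),interpolation=cv2.INTER_CUBIC),cv2.resize(b,(560,330))]))
E
```

```text
white 100 [35.5 -0.2] ang -0.005 rad 35.5 [30.  -2.2] [41.1  1.8]
red 440 [59.9  0.4] ang 0.007 rad 59.9 [48.5 -3.7] [71.3  4.5]
ring centre offset [-0.1583568  -1.75518198] [-68.73061765 -70.03541495   1.        ] [68.41390405 66.52505098  1.        ]
red side 233.58280028429283 166.38379530916845 165 168 17
[ 454.8 -248.8  224.9] [-1.  -0.2 -0. ]
```

View pics/g12.png

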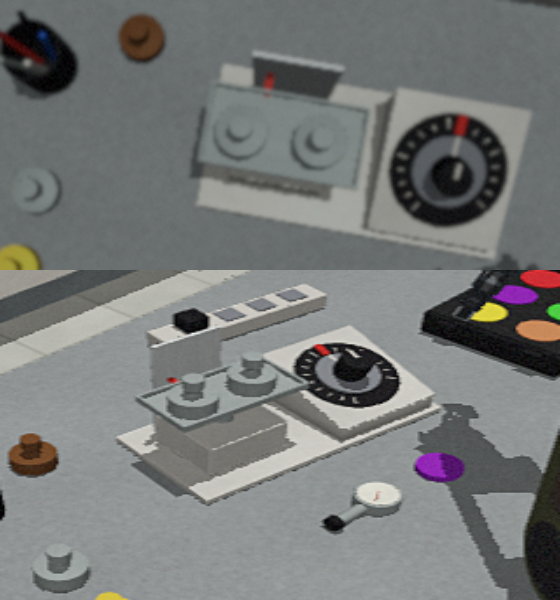

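```bash
python3 -c "
from station import r
print(r.job_done(), r.read_state()['t'])"
```

```text
the job is handed in; nothing more can be done
the job is handed in; nothing more can be done
```

I set the dial on the red marker and stood two weights on the pan. I could not see whether the pan pointer is inside the gate's window, because both run hidden behind the scale board. The job was handed in soon after the 50 s mark of the 72 s.

- **Dial:** I turned it about 2.6 rad clockwise in two grips. The last picture put the white line within about 0.02 rad of the marker (limit 0.125), and the marker was where it started.
- **Weights:** Two grey weights stand upright in the tray, and the pan sank about 41 mm and was still. The third is spare and untouched, standing on the table. I did not touch the yellow and brown look-alikes, the pen pot, the gauge or the rubber disc.
- **Probing the gate:** I lowered the closed fingers behind the board to find it by touch. They touched something at about 120 mm, which I take to be the gate's top; pressing on it turned the dial 0.41 rad too far. I turned it back and measured again (the figure above).
- **Why two weights:** The touch puts the window's middle at about 99 mm, assuming about 25 mm of travel per rad. The fingers passed down to there without moving the pan, so the pointer does not stand above the gate, unless the fingers cannot touch it. The range of turn you gave and the tray having only two places also point to two.
- **What disagrees:** The red arm that carries the pointer measures about 130 mm high. Two is right only if the pointer hangs well below that arm. If it sits level with the arm, the load check fails.

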